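# Stack and clamp a plate-and-frame flow cell

## Task

Finish the flow cell in the assembly nest: on the lower electrode that is already there lay the frame, then the second electrode with its copper lug at the end away from the clamp post, then the end plate, hose barbs up and also at the end away from the post, as one square pile pushed up against the three locating pins. Then swing the clamp arm in over the pile and press its plunger down until the pad sits on the end plate. Leave the other things on the desk where they are.

Things in the scene. Friction and masses are not known exactly. Their poses are not given: they have to be found in the camera images.
- nest: Assembly nest, fixed to the desk: grey slab 96 (x) x 150 (y) x 12 mm, spanning x -48..48, y -58..92 mm. Origin on the desk under the centre of the pile; z up. On it lie the lower end plate and the black lower electrode, 52 (x) x 92 (y) mm, centred on the origin, top at z = 30 mm; the lower electrode's copper lug sticks out at the +y end. The clamp post is at the +y end too.
- seat (a point): Centre of the lower electrode's upper face, where the pile starts, 30 mm over the nest's origin; axes as the nest's.
- corner_pin (a point): Top of one of three steel locating pins, 8 mm diameter, tops 60 mm over the desk; axes at nest (30.5, 40) - this one -, (30.5, -40) and (15, 50.5) mm: two along the +x long side, one at the +y end. A plate centred on the seat clears each of them by 0.5 mm. The nest's -x side and -y end are open.
- post (a point): Top of the clamp post (18 mm diameter), the arm's hinge axis, at nest (0, 72) mm, 76 mm over the desk.
- clamp_arm (a joint): Hinge of the clamp arm on the post. 0: arm along nest -y, plunger over the pile's centre (end stop); growing angles (rad) swing it anticlockwise from above, out over the +x side (1.57: along nest +x; limit 2.4). Light friction, stays. Aluminium arm, 84 mm long from the axis, 18 to 24 mm wide, z = 76 to 88 mm over the desk (hub to 93).
- plunger (a joint): Vertical slide of the plunger in the end of the clamp arm, 72 mm from the post axis: 0 m fully up, growing as it is pressed down (limit 0.014). Friction of about 4 N, stays where left. Over the finished pile its pad meets the end plate at about 0.008.
- knob (a point): Middle of the round black plunger knob, 20 mm diameter, 22 mm high, on the plunger's axis; with the plunger up the knob spans z = 105 to 127 mm over the desk, on an 8 mm stem. Can be held from above by its sides both to swing the arm and to press.
- pad (a point): Centre of the underside of the plunger's round rubber pad (21 mm diameter); z = 72 mm over the desk with the plunger up.
- frame: White plastic frame, 52 (x) x 92 (y) x 12 mm, with a 28 x 64 mm window; loose, flat on the desk. Origin: centre of the underside; z up. Either end may face the post. 80 g.
- electrode: Black electrode plate, 52 (x) x 92 (y) x 8 mm, with a copper lug 16 wide, 4 thick (its underside 1 mm up), sticking out 25 mm at its -y end, off centre (x = 16 mm); loose, flat on the desk. Origin: centre of the plate's underside; z up. 110 g.
- lug (a point): Point on top of the electrode's lug, at (16, -64, 5) mm of the electrode.
- end_plate: Aluminium end plate, 52 (x) x 92 (y) x 14 mm, with two upright steel hose barbs (13 mm diameter at the foot, 18 mm high) on its top at (-14, -27) and (14, -27) mm; loose, lying barbs up. Origin: centre of the underside; z up. 180 g.
- ports (a point): Point on the end plate's top, midway between the feet of the two barbs.
- weight_large: Bystander: brass balance weight, 26 mm diameter, 30 mm high, standing close beside a long edge of the frame. Origin: centre of its underside.
- weight_small: Bystander: brass balance weight, 19 mm diameter, 23 mm high, standing close beside a long edge of the end plate. Origin: centre of its underside.
- connector: Bystander: small white terminal block, 22 mm long (along its y), 13 mm wide, 11 mm high, lying close beside a long edge of the electrode. Origin: centre of its underside.
- bottle_large: Bystander: brown reagent bottle with red cap, 58 mm diameter, 110 mm high. Origin: centre of its underside.
- bottle_small: Bystander: brown reagent bottle with black cap, 48 mm diameter, 93 mm high. Origin: centre of its underside.
- dish: Bystander: covered glass petri dish, 63 mm diameter, 16 mm high. Origin: centre of its underside.
- cuvettes: Bystander: clear cuvette block, 26 (x) x 60 (y) x 32 mm. Origin: centre of its underside.
- driver: Bystander: screwdriver with orange handle, 168 mm long (along its y), 19 mm thick. Origin: under its middle.
Things that resemble listed ones, but are neither listed nor needed, are in the scene too. There is more than one size of the frame; the one meant has the size given above. Leave any green look-alike of the end_plate alone.

How it is judged:
On the way, in this order (a step that is already met when the one before it is completed fails the run):
1. the frame lies on the lower electrode (horizontal distance between frame and seat below 0.007 m and z of frame in the frame of seat between -0.002 and 0.002 m and angle between the y axis of frame and the y axis of nest, either way round below 0.07 rad and angle between frame's own z axis and vertical below 0.04 rad), for 0.2 s.
2. the electrode lies on the frame, lug away from the post (all of step 1 and horizontal distance between electrode and seat below 0.007 m and z of electrode in the frame of seat between 0.01 and 0.014 m and angle between the y axis of electrode and the y axis of nest, either way round below 0.07 rad and angle between electrode's own z axis and vertical below 0.04 rad and y of lug in the frame of seat below -0.05 m), for 0.2 s.
3. the end plate lies on the electrode, barbs away from the post (horizontal distance between each of electrode, end_plate and seat below 0.007 m and z of electrode in the frame of seat between 0.01 and 0.014 m and angle between the y axis of each of electrode, end_plate and the y axis of nest, either way round below 0.07 rad and angle between each of electrode, end_plate's own z axis and vertical below 0.04 rad and y of lug in the frame of seat below -0.05 m and z of end_plate in the frame of seat between 0.018 and 0.022 m and y of ports in the frame of seat below -0.02 m), for 0.2 s.
At the end, for the whole second after the job is handed in: Frame, electrode, end plate in this order on the seat, each flat (2 mm in height), within 3 mm of centre and 2 degrees of square; lug and barbs away from the post; clamp arm in (below 0.1 rad), pad down on the end plate (within 1.7 mm); all at rest (horizontal distance between each of frame, electrode, end_plate and seat below 0.003 m and z of frame in the frame of seat between -0.002 and 0.002 m and angle between the y axis of each of frame, electrode, end_plate and the y axis of nest, either way round below 0.035 rad and angle between each of frame, electrode, end_plate's own z axis and vertical below 0.04 rad and z of electrode in the frame of seat between 0.01 and 0.014 m and y of lug in the frame of seat below -0.05 m and z of end_plate in the frame of seat between 0.018 and 0.022 m and y of ports in the frame of seat below -0.02 m and linear speed of each of frame, electrode, end_plate below 0.02 m/s and value of joint clamp_arm below 0.1 rad and value of joint plunger above 0.005 m and z of pad in the frame of end_plate below 0.0157 m and horizontal distance between pad and end_plate below 0.01 m); the robot touches nothing.
It fails at once if a bystander is shifted more than 30 mm (distance of any of weight_large, weight_small, connector, bottle_large, bottle_small, dish, cuvettes, driver from where it was at the start of the episode above 0.03 m).
It fails at once if a weight or bottle is knocked over (angle between any of weight_large, weight_small, bottle_large, bottle_small's own z axis and vertical above 0.5 rad).
It also fails if it takes over 72 s, if anything falls off the work surface, if the arm or the gripper's body presses on something with over 40 N, if the wrist force passes 120 N, or if a joint passes its speed limit or range.

## Robot

A 6-joint arm with a two-finger parallel gripper is mounted at the origin on a cart in front of the work surface, level with it; the furniture and walls round the work are solid. World frame = base frame: x ahead of the robot, y to its left, z up, the work surface at z = 0. Lengths are in m, angles in rad, forces in N, time in s.
With the tool pointing down it reaches from about 0.35 to 0.975 m from the base axis. Payload 4.9 kg.
Tool frame: the origin (TCP) lies midway between the tips of the shut fingers; the grasp point (between the pads) lies 19 mm behind it; z points along the fingers, y is the line along which they close (so a half turn about z gives the same grasp; the last joint's range is limited). The gripper opens to 85 mm and grips with 20 to 120 N. Pads are 22 mm wide; open, the fingers measure 114 mm over their backs; the gripper's body (76 mm by 85 mm) begins 54 mm behind the grasp point. The pads swing forward as they close: fully open they stand 13 mm farther back than shut.
Start: joints at [-1.234, 0.053, 1.613, -0, 1.476, -0.119], TCP at [0.275, -0.561, 0.231] pointing down, gripper open.
Joint ranges: [-3.01, 3.01], [-1.01, 2.22], [0.06, 2.58], [-1.02, 4.17], [0.09, 2.62], [-3.14, 3.14]. Speed limits (rad/s): [2.57, 2.57, 3.14, 3.14, 3.14, 3.14].

## Interface

Orientations are given as a rotation vector (axis times angle).
In Python, from station import ctrl gives the robot as it stands.
- The arm moves only by the shell command python3 -m handwheel 'ROWS' [FORCE]. ROWS is JSON, a list of rows, each an object with "gripper": the gripper command: -1 is fully open, 1 is shut, values between are in proportion; "offset": the shift along the tool's x, y, z in mm, a list of three; "rotation": the turn, a rotation vector about the tool's x, y, z in rad, a list of three. A call has exactly 8 rows; each row is the pose to reach, as a shift and turn from the pose commanded when the call began, along the tool's axes at that moment; what a row does not reach only later rows make up. A row lasts 1/8 s, in which the tool goes at most 62.5 mm and 10.7 degrees, less where a joint would pass 70% of its speed; a pose out of reach is approached as far as the arm can. A call with a gripper value outside its range is refused whole. The fingers move at their own pace and stop on an object; FORCE is the grip in N (left out, the last holds). Time passes only in rows, so rows that repeat a pose let the fingers close, or fill a call up. It gives the time, the measured TCP pose, the force, the opening and the grip force at its end, in the units of the state.
- ctrl.get_obs(): the state, without advancing time (a new reading comes with each control period).
- ctrl.get_image(name): name is "scene" or "top"; returns a dict with "image" (420x560x3 uint8, red, green, blue), "fovy" (degrees; the focal length in pixels is half the picture's height over the tangent of half this angle, whatever the lens; pixels are square), "cx", "cy" (the principal point, pixels), "xyz" and "attitude" of the camera in the world. Camera axes: x right, y up, looking along -z (the intrinsics and any distortion apply to the point x, -y, -z); pixel columns grow to the right and rows downward; lengths in m; the calibration is good to about 2 mm. A picture is of the moment at which its call begins. There is no depth.
- ctrl.finish_job(): hands the job in; it is judged then, once.
The state is a dict: "t": time; "q": joint angles; "dq": joint speeds; "effort": joint torques, N m; "tool_pos": TCP position; "tool_rot": TCP orientation; "contact_force": force on the tool from outside, world axes, zero at the start; "wrist_torque": the same for the moment, N m; "opening": finger opening in m; "grip_force": force on a finger pad.
Only numpy, scipy, OpenCV 4.12 (cv2) and the standard library are available. Lean on these libraries where they do the work, as an engineer would, in place of code of your own. Each camera call takes 0.05 s, during which the arm holds its last target. There are 200 camera calls.

## Working session

There is one attempt and no reset: what is moved stays moved. The work goes in short steps, Python scripts to look and compute and a shell command to move; the robot and the scene stay as the last step left them, time stands still between calls to the robot, and variables do not carry over. Pictures are saved under pics/ and viewed, at most 10 in all, crops included, and the job is handed in when it is done.

```bash
ls; mkdir -p pics; python3 - <<'E'
from station import ctrl
import cv2,json
o=ctrl.get_obs(); print({k:(v if not hasattr(v,'tolist') else v.tolist()) for k,v in o.items()})
for n in("top","scene"):
    d=ctrl.get_image(n); cv2.imwrite(f"pics/{n}0.png",d["image"][:,:,::-1]); print(n,{k:v for k,v in d.items() if k!="image"})
E
```

```text
pics
{'t': 0.0, 'q': [-1.2339859085016982, 0.0533372025153855, 1.614288887315876, -3.1495511650121067e-06, 1.475965372192341, -0.11900084938117837], 'dq': [0.0011027060810874702, 0.0011136224847372892, 0.00010380304088460784, -0.0009527871324687834, 0.0012391442483908458, -0.0019764926076227757], 'effort': [-0.0022892468405188993, -39.369245767593384, -37.017366886138916, -0.0002393867998762289, 0.007083757227519527, 4.122699834852028e-06], 'tool_pos': [0.2749149933931623, -0.5606096147325363, 0.23007823975753589], 'tool_rot': [-3.0584211141713333, -0.7093561700132109, 0.00034593178690053497], 'contact_force': [0.17808436874660366, 0.6348111014038862, 0.2755156911508065], 'wrist_torque': [0.003340598793300451, -0.01089765389228337, 0.0003365621561135613], 'grip_force': 0.0, 'opening': 0.0852652217208251}
top {'fovy': 45.58004236878751, 'cx': 289.4763169257157, 'cy': 198.9987628326776, 'xyz': array([ 0.3367448 , -0.07908007,  1.77486979]), 'attitude': array([ 0.10277146, -0.10264197, -1.54323986])}
scene {'fovy': 48.7823427862974, 'cx': 275.49633447836777, 'cy': 211.0120331218018, 'xyz': array([-0.06036452,  1.17573327,  0.8080057 ]), 'attitude': array([ 0.33859164, -1.43020767, -2.35218568])}
```

View pics/top0.png

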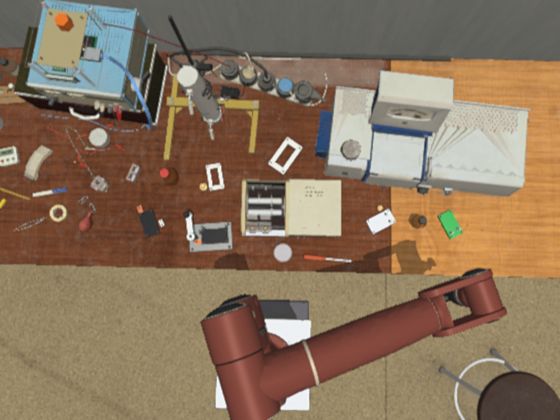

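View pics/scene0.png

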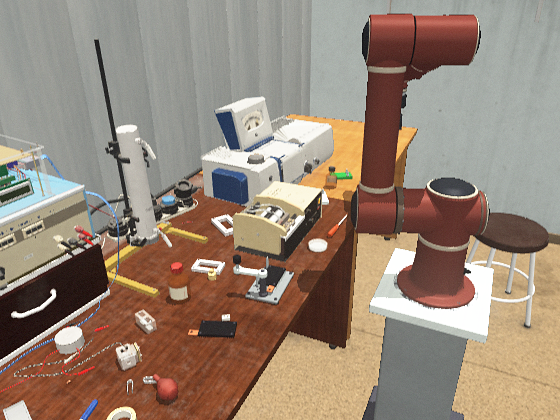

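The top view shows the nest at (210,236) and the clamp post at its left end near (190,240), with the arm swung away. The right-size frame is at (215,177), the electrode at (150,222), the end plate at (381,220), and the green look-alike at (450,224). Next I'll enlarge these areas and measure.

```bash
cat > h.py <<'E'
import numpy as np,cv2
from station import ctrl
from scipy.spatial.transform import Rotation as R
def cam(n):
    d=ctrl.get_image(n); d["f"]=d["image"].shape[0]/2/np.tan(np.radians(d["fovy"]/2)); d["R"]=R.from_rotvec(d["attitude"]).as_matrix(); return d
def ray(d,u,v,z):
    r=d["R"]@np.array([(u-d["cx"])/d["f"],-(v-d["cy"])/d["f"],-1.]); return d["xyz"]+r*(z-d["xyz"][2])/r[2]
def proj(d,p):
    c=d["R"].T@(np.array(p)-d["xyz"]); return d["cx"]-d["f"]*c[0]/c[2],d["cy"]+d["f"]*c[1]/c[2]
def rect(d,z,z_mm): pass
def crop(d,u0,v0,w,h,k,fn):
    cv2.imwrite(fn,cv2.resize(d["image"][v0:v0+h,u0:u0+w,::-1],None,fx=k,fy=k,interpolation=cv2.INTER_CUBIC))
E
python3 - <<'E'
from h import *
d=cam("top"); s=cam("scene")
crop(d,125,155,130,110,5,"pics/c1.png")
a=cv2.resize(d["image"][195:260,355:435,::-1],None,fx=5,fy=5,interpolation=cv2.INTER_CUBIC)
b=cv2.resize(s["image"][240:350,170:305,::-1],None,fx=5,fy=5,interpolation=cv2.INTER_CUBIC)
cv2.imwrite("pics/c2.png",a);cv2.imwrite("pics/c3.png",b)
for u,v in[(210,236),(215,177),(150,222),(381,220)]: print(ray(d,u,v,0.012))
print(proj(d,ctrl.get_obs()["tool_pos"]),proj(d,[0,0,0]))
E
```

```text
[0.4309206 0.2005543 0.012    ]
[0.64204156 0.19234044 0.012     ]
[0.47498212 0.4147778  0.012     ]
[ 0.50264006 -0.40168828  0.012     ]
(np.float64(446.31190371091685), np.float64(289.40998789811835)) (np.float64(263.18155779640995), np.float64(363.30371174304463))
```

View pics/c1.png

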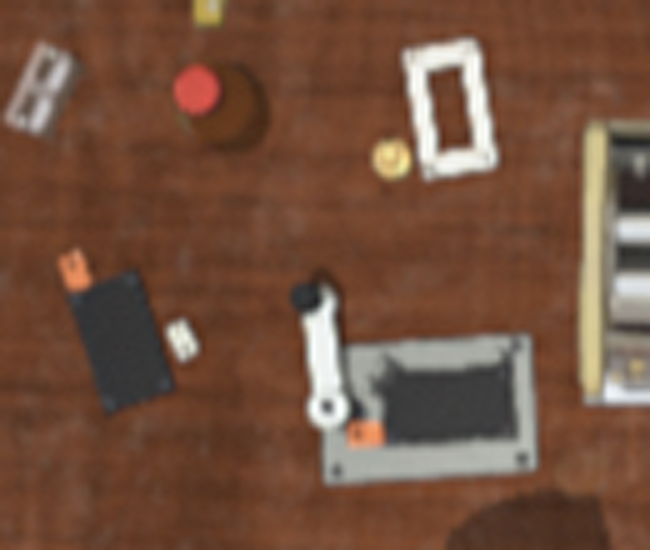

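View pics/c2.png

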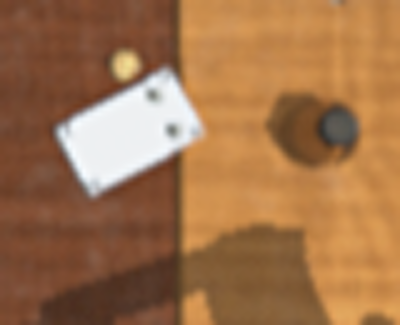

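View pics/c3.png

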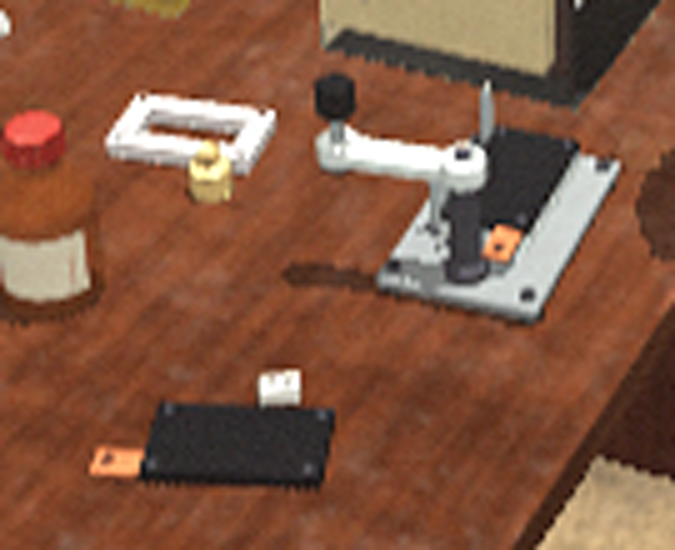

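The crops show:
- **Frame (c1):** spans (405–497, 40–180). The brass weight is beside its lower left at (392,160).
- **Electrode (c1):** its lug is at the top left (73,270), with the connector at (182,340).
- **Nest (c1):** the slab is (325–537, 335–487) and the hinge is at (328,407). The arm points up, with the knob at (307,297).
- **End plate (c2):** its barbs are at (155,95) and (173,130), and the small weight is at (125,65).

Now I'll measure these in world coordinates.

```bash
cat > m.py <<'E'
from h import *
def blob(d,mask,seed,z):
    "largest contour near seed (full-image px) in 4x upsampled mask -> world rect"
    cs,_=cv2.findContours(mask,cv2.RETR_EXTERNAL,cv2.CHAIN_APPROX_NONE)
    cs=[c for c in cs if cv2.contourArea(c)>400]
    c=max(cs,key=lambda c:cv2.pointPolygonTest(c,(seed[0]*K+1.5,seed[1]*K+1.5),True))
    P=np.array([ray(d,(p[0]+.5)/K-.5,(p[1]+.5)/K-.5,z)[:2] for p in c[:,0]],np.float32)
    return P,c
K=4
def up(d): return cv2.resize(d["image"],None,fx=K,fy=K,interpolation=cv2.INTER_CUBIC)
def rectof(P):
    (c,s,a)=cv2.minAreaRect((P*1000).astype(np.float32)); b=cv2.boxPoints((c,s,a))
    e=b[1]-b[0],b[2]-b[1]; L=max(e,key=np.linalg.norm); m=cv2.moments((P*1000).astype(np.float32))
    # axis dir of long side in world, deg
    return np.round(c,1),np.round(sorted(s),1),round(np.degrees(np.arctan2(L[1],L[0]))%180,1),np.round([m['m10']/m['m00'],m['m01']/m['m00']],1)
E
python3 - <<'E'
from m import *
d=cam("top"); U=up(d); hsv=cv2.cvtColor(U,cv2.COLOR_RGB2HSV); H,S,V=cv2.split(hsv)
mk=lambda x:x.astype(np.uint8)*255
white=mk((V>140)&(S<70)); 
for n,m,s,z in[("frame",white,(208.5,177),.006),("plate",white,(380,221),.007),("conn",white,(161.5,223),.0055),
  ("electrode",mk((V<75)&(S<110)),(149,223),.004)]:
    P,c=blob(d,m,s,z); print(n,rectof(P))
br=mk((H>8)&(H<35)&(S>70)&(V>150))
for n,s,z in[("wl",(203.4,187),.028),("ws",(380,208),.02)]:
    P,c=blob(d,br,s,z); print(n,rectof(P))
orange=mk((H<14)&(S>130)&(V>170))
for n,s,z in[("lug",(139.6,209),.005),("lowlug",(198,241.5),.027)]:
    P,c=blob(d,orange,s,z); print(n,rectof(P))
nb=mk((S<90)); P,c=blob(d,nb,(205,248),.012)
px=(c[:,0]+.5)/K-.5; print("nestall",rectof(P))
X=(px-[125,155])*5   # crop coords
def line(sel,z):
    Q=np.array([ray(d,u,v,z)[:2]*1000 for u,v in px[sel]],np.float32); vx,vy,x,y=cv2.fitLine(Q,cv2.DIST_HUBER,0,.01,.01).ravel(); return np.array([x,y]),np.degrees(np.arctan2(vy,vx))%180,len(Q)
x,y=X.T
for n,sel in[("bot-x",(x>345)&(x<520)&(y>460)),("right-y",(x>515)&(y>350)&(y<450)),("top+x",(x>400)&(x<515)&(y<360)),("left+y",(x<345)&(y>435)&(y<478))]:
    for z in(0,.012): print(n,z,line(sel,z))
for n,u,v,z in[("hub",328,407,.093),("knob",307,297,.127)]: print(n,ray(d,125+u/5,155+v/5,z))
R0=R.from_rotvec(ctrl.get_obs()["tool_rot"]).as_matrix(); print(R0.round(4))
E
```

```text
frame (array([645.8, 194.9]), array([57.4, 99.6]), np.float32(11.4), array([645.8, 195. ]))
plate (array([ 500. , -401.2]), array([58.3, 97.3]), np.float32(119.6), array([ 499.8, -400.9]))
conn (array([474.4, 378. ]), array([16.4, 27.1]), np.float32(29.4), array([474.2, 378. ]))
electrode (array([472.5, 421.1]), array([53.2, 94.8]), np.float32(21.1), array([472.2, 420.3]))
wl (array([604.5, 231.2]), array([26.5, 26.9]), np.float32(2.8), array([604.6, 231.2]))
ws (array([ 545.2, -396.2]), array([19.6, 20.5]), np.float32(1.4), array([ 545.7, -395.8]))
lug (array([521.3, 457. ]), array([16.4, 24.9]), np.float32(21.7), array([521.1, 456.9]))
lowlug (array([519. , 450.3]), array([16.2, 24.6]), np.float32(21.7), array([518.8, 450.2]))
nestall (array([450.8, 209.9]), array([144.7, 169.9]), np.float32(95.2), array([434.9, 208.1]))
bot-x 0 (array([380.7168 , 194.81573], dtype=float32), np.float32(95.053894), 140)
bot-x 0.012 (array([380.41953, 192.96391], dtype=float32), np.float32(95.0539), 140)
right-y 0 (array([441.49945, 125.77546], dtype=float32), np.float32(5.6337547), 80)
right-y 0.012 (array([440.7912 , 124.39042], dtype=float32), np.float32(5.633766), 80)
top+x 0 (array([482.8486 , 181.50072], dtype=float32), np.float32(94.84713), 92)
top+x 0.012 (array([481.8605 , 179.74321], dtype=float32), np.float32(94.84522), 92)
left+y 0 (array([393.49597, 276.01328], dtype=float32), np.float32(5.533042), 34)
left+y 0.012 (array([393.11227, 273.61246], dtype=float32), np.float32(5.532026), 34)
hub [0.42361445 0.25279046 0.093     ]
knob [0.49419446 0.26368299 0.127     ]
[[ 8.979e-01  4.402e-01 -3.000e-04]
 [ 4.402e-01 -8.979e-01  9.000e-04]
 [ 1.000e-04 -1.000e-03 -1.000e+00]]
```

```bash
cat > go.py <<'E'
# usage: go.py x y z xyaw(deg)   (mm; add 'n' => x y are nest coordinates)
import sys; from h import *
a=sys.argv[1:]; x,y,z,yaw=map(float,a[:4])
NO=np.array([431.7,184.1]); c,s=np.cos(np.radians(5)),np.sin(np.radians(5))
if len(a)>4: x,y=NO+x*np.array([c,s])+y*np.array([-s,c])
o=ctrl.get_obs(); Rt=R.from_rotvec(o["tool_rot"]).as_matrix(); p=np.array(o["tool_pos"])*1000
t=np.radians(yaw); G=np.array([[np.cos(t),np.sin(t),0],[np.sin(t),-np.cos(t),0],[0,0,-1]])
print("t",round(o["t"],2),"tcp",p.round(1),"yaw",round(np.degrees(np.arctan2(Rt[1,0],Rt[0,0])),1),"F",np.round(o["contact_force"],1),"open",round(o["opening"]*1000,1),"grip",round(o["grip_force"],1),"q6",round(o["q"][5],2))
v=np.array([x,y,z])-p; r=R.from_matrix(Rt.T@G).as_rotvec()
print("target",np.round([x,y,z],1),"offset",(Rt.T@v).round(1),"rot",r.round(3))
E
python3 go.py 651.7 196.1 80 11.4
```

```text
t 0.25 tcp [ 275.  -560.9  230.7] yaw 26.1 F [ 0.2  0.7 -0.2] open 85.2 grip 0.0 q6 -0.12
target [651.7 196.1  80. ] offset [ 671.4 -513.8  151.3] rot [-0.001  0.     0.257]
```

```bash
python3 -m handwheel '[{"gripper":-1,"offset":[671,-514,0],"rotation":[0,0,0.257]},{"gripper":-1,"offset":[671,-514,0],"rotation":[0,0,0.257]},{"gripper":-1,"offset":[671,-514,0],"rotation":[0,0,0.257]},{"gripper":-1,"offset":[671,-514,0],"rotation":[0,0,0.257]},{"gripper":-1,"offset":[671,-514,0],"rotation":[0,0,0.257]},{"gripper":-1,"offset":[671,-514,0],"rotation":[0,0,0.257]},{"gripper":-1,"offset":[671,-514,0],"rotation":[0,0,0.257]},{"gripper":-1,"offset":[671,-514,0],"rotation":[0,0,0.257]}]' 40; python3 go.py 651.7 196.1 60 11.4
```

```text
t: 1.25
tool_pos: [0.4983, -0.1115, 0.2315]
tool_rot: [3.126, 0.312, 0.001]
contact_force: [0.7, -0.7, -0.3]
opening: 0.0854
grip_force: 0.0
t 1.25 tcp [ 498.3 -111.5  231.5] yaw 11.4 F [ 0.7 -0.7 -0.3] open 85.4 grip 0.0 q6 1.01
target [651.7 196.1  60. ] offset [ 211.  -271.3  171.5] rot [ 0.001 -0.001 -0.   ]
```

```bash
python3 -m handwheel '[{"gripper":-1,"offset":[211,-271,0],"rotation":[0,0,0]},{"gripper":-1,"offset":[211,-271,0],"rotation":[0,0,0]},{"gripper":-1,"offset":[211,-271,0],"rotation":[0,0,0]},{"gripper":-1,"offset":[211,-271,0],"rotation":[0,0,0]},{"gripper":-1,"offset":[211,-271,0],"rotation":[0,0,0]},{"gripper":-1,"offset":[211,-271,0],"rotation":[0,0,0]},{"gripper":-1,"offset":[211,-271,60],"rotation":[0,0,0]},{"gripper":-1,"offset":[211,-271,120],"rotation":[0,0,0]}]'; python3 go.py 651.7 196.1 1 11.4
```

```text
t: 2.25
tool_pos: [0.6518, 0.1948, 0.1108]
tool_rot: [-3.126, -0.314, -0.004]
contact_force: [0.6, 0.4, -0.4]
opening: 0.0854
grip_force: 0.0
t 2.25 tcp [651.8 194.8 110.8] yaw 11.5 F [ 0.6  0.4 -0.4] open 85.4 grip 0.0 q6 1.55
target [651.7 196.1   1. ] offset [-1.000e-01 -1.300e+00  1.098e+02] rot [ 0.    -0.003  0.001]
```

```bash
python3 -m handwheel '[{"gripper":-1,"offset":[0,-1,55],"rotation":[0,0,0]},{"gripper":-1,"offset":[0,-1,90],"rotation":[0,0,0]},{"gripper":-1,"offset":[0,-1,110],"rotation":[0,0,0]},{"gripper":-1,"offset":[0,-1,110],"rotation":[0,0,0]},{"gripper":1,"offset":[0,-1,110],"rotation":[0,0,0]},{"gripper":1,"offset":[0,-1,110],"rotation":[0,0,0]},{"gripper":1,"offset":[0,-1,110],"rotation":[0,0,0]},{"gripper":1,"offset":[0,-1,110],"rotation":[0,0,0]}]' 40; python3 go.py 651.7 196.1 1 11.4
```

```text
t: 3.25
tool_pos: [0.6529, 0.1953, 0.0043]
tool_rot: [-3.126, -0.312, -0.007]
contact_force: [0.1, -0.7, 6.4]
opening: 0.0501
grip_force: 42.2
t 3.25 tcp [652.9 195.3   4.3] yaw 11.4 F [ 0.1 -0.7  6.4] open 50.1 grip 42.2 q6 1.55
target [651.7 196.1   1. ] offset [-1.  -1.   3.3] rot [ 0.    -0.005 -0.   ]
```

```bash
python3 -m handwheel '[{"gripper":1,"offset":[0,0,-50],"rotation":[0,0,0]},{"gripper":1,"offset":[0,0,-100],"rotation":[0,0,0]},{"gripper":1,"offset":[0,0,-155],"rotation":[0,0,0]},{"gripper":1,"offset":[-50,0,-155],"rotation":[0,0,-0.18]},{"gripper":1,"offset":[-100,0,-155],"rotation":[0,0,-0.36]},{"gripper":1,"offset":[-150,20,-155],"rotation":[0,0,-0.54]},{"gripper":1,"offset":[-200,35,-155],"rotation":[0,0,-0.72]},{"gripper":1,"offset":[-200,35,-155],"rotation":[0,0,-0.9]}]'; python3 go.py -2.5 3.5 100 95 n
```

```text
t: 4.25
tool_pos: [0.458, 0.12, 0.1549]
tool_rot: [-2.675, -1.647, 0.003]
contact_force: [0.1, 0.4, -1.2]
opening: 0.0501
grip_force: 42.1
t 4.25 tcp [458.  120.  154.9] yaw 63.2 F [ 0.1  0.4 -1.2] open 50.1 grip 42.1 q6 0.57
target [428.9 187.4 100. ] offset [ 47.2 -56.2  54.9] rot [-0.002  0.001 -0.554]
```

```bash
python3 -m handwheel '[{"gripper":1,"offset":[24,-28,0],"rotation":[0,0,-0.18]},{"gripper":1,"offset":[47,-56,0],"rotation":[0,0,-0.36]},{"gripper":1,"offset":[47,-56,0],"rotation":[0,0,-0.554]},{"gripper":1,"offset":[47,-56,0],"rotation":[0,0,-0.554]},{"gripper":1,"offset":[47,-56,50],"rotation":[0,0,-0.554]},{"gripper":1,"offset":[47,-56,80],"rotation":[0,0,-0.554]},{"gripper":1,"offset":[47,-56,80],"rotation":[0,0,-0.554]},{"gripper":1,"offset":[47,-56,80],"rotation":[0,0,-0.554]}]'; python3 go.py -2.5 3.5 36 95 n
python3 - <<'E'
from h import *
s=cam("scene")
crop(s,190,235,130,100,6,"pics/s1.png")
E
```

```text
t: 5.25
tool_pos: [0.4342, 0.1884, 0.0778]
tool_rot: [2.13, 2.308, 0.003]
contact_force: [0.2, -0.9, 0.2]
opening: 0.0501
grip_force: 42.1
t 5.25 tcp [434.2 188.4  77.8] yaw 94.6 F [ 0.2 -0.9  0.2] open 50.1 grip 42.1 q6 0.17
target [428.9 187.4  36. ] offset [-0.6 -5.5 41.8] rot [ 0.002 -0.    -0.007]
```

View pics/s1.png

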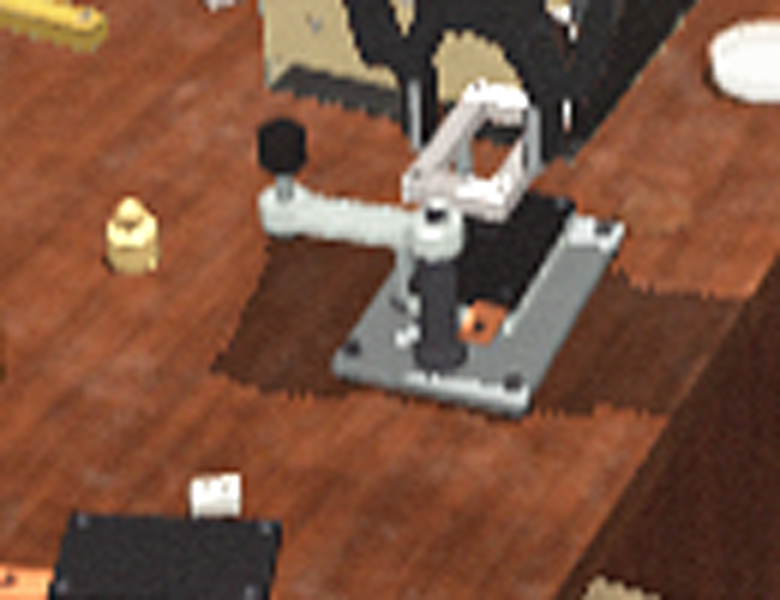

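The frame hangs level above the lower electrode. The pins are at crop (415,100) and (405,300), and the weight is undisturbed at (133,235). Next I'll lower the frame 2.5 mm short of the pins.

```bash
python3 -m handwheel '[{"gripper":1,"offset":[-1,-5.5,0],"rotation":[0,0,-0.007]},{"gripper":1,"offset":[-1,-5.5,20],"rotation":[0,0,-0.007]},{"gripper":1,"offset":[-1,-5.5,33],"rotation":[0,0,-0.007]},{"gripper":1,"offset":[-1,-5.5,38],"rotation":[0,0,-0.007]},{"gripper":1,"offset":[-1,-5.5,41],"rotation":[0,0,-0.007]},{"gripper":1,"offset":[-1,-5.5,43],"rotation":[0,0,-0.007]},{"gripper":1,"offset":[-1,-5.5,44],"rotation":[0,0,-0.007]},{"gripper":1,"offset":[-1,-5.5,44],"rotation":[0,0,-0.007]}]'; python3 go.py 0 6 34 95 n
```

```text
t: 6.3
tool_pos: [0.4281, 0.187, 0.0342]
tool_rot: [-2.12, -2.318, 0.001]
contact_force: [-6.1, -1.6, 9.8]
opening: 0.0498
grip_force: 43.2
t 6.3 tcp [428.1 187.   34.2] yaw 95.1 F [-6.1 -1.6  9.8] open 49.8 grip 43.2 q6 0.16
target [431.2 190.1  34. ] offset [2.8 3.3 0.2] rot [-0.001  0.     0.002]
```

```bash
python3 -m handwheel '[{"gripper":1,"offset":[0,0,-3],"rotation":[0,0,0]},{"gripper":1,"offset":[0,0,-3],"rotation":[0,0,0]},{"gripper":1,"offset":[0,0,-3],"rotation":[0,0,0]},{"gripper":1,"offset":[0,0,-3],"rotation":[0,0,0]},{"gripper":1,"offset":[0,0,-3],"rotation":[0,0,0]},{"gripper":1,"offset":[0,0,-3],"rotation":[0,0,0]},{"gripper":1,"offset":[0,0,-3],"rotation":[0,0,0]},{"gripper":1,"offset":[0,0,-3],"rotation":[0,0,0]}]'; python3 go.py 0 6 34 95 n
python3 - <<'E'
from h import *
d=cam("top");s=cam("scene")
a=cv2.resize(d["image"][205:265,175:250,::-1],None,fx=7,fy=7,interpolation=cv2.INTER_CUBIC)
b=cv2.resize(s["image"][245:310,230:305,::-1],None,fx=7,fy=7,interpolation=cv2.INTER_CUBIC)[:420]
cv2.imwrite("pics/s2.png",cv2.resize(np.hstack([a[:420],b]),None,fx=.76,fy=.76))
E
```

```text
t: 7.3
tool_pos: [0.4278, 0.1869, 0.0353]
tool_rot: [2.12, 2.318, 0.0]
contact_force: [0.2, -0.2, -1.3]
opening: 0.0503
grip_force: 42.1
t 7.3 tcp [427.8 186.9  35.3] yaw 95.1 F [ 0.2 -0.2 -1.3] open 50.3 grip 42.1 q6 0.16
target [431.2 190.1  34. ] offset [2.8 3.7 1.3] rot [ 0.    -0.     0.002]
```

View pics/s2.png

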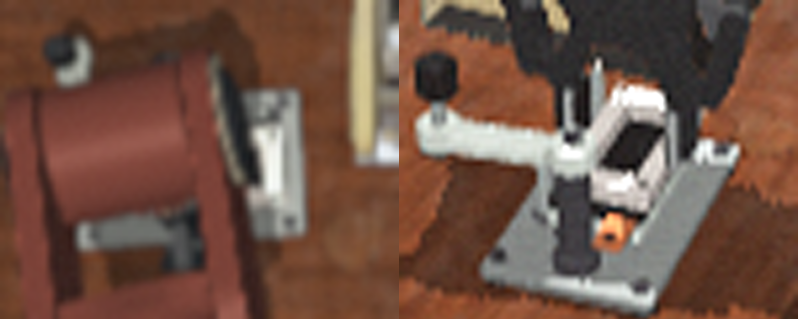

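The frame is free just above the electrode, between the pins and the open side. The top view is blocked by the wrist. Next I'll slide it toward the pins and read the force.

```bash
python3 -m handwheel '[{"gripper":1,"offset":[0,1,0],"rotation":[0,0,0]},{"gripper":1,"offset":[0,2,0],"rotation":[0,0,0]},{"gripper":1,"offset":[0,3,0],"rotation":[0,0,0]},{"gripper":1,"offset":[0,4,0],"rotation":[0,0,0]},{"gripper":1,"offset":[0,5,0],"rotation":[0,0,0]},{"gripper":1,"offset":[0,5,0],"rotation":[0,0,0]},{"gripper":1,"offset":[0,5,0],"rotation":[0,0,0]},{"gripper":1,"offset":[0,5,0],"rotation":[0,0,0]}]'; python3 go.py 0 6 34 95 n
```

```text
t: 8.4
tool_pos: [0.4321, 0.1873, 0.035]
tool_rot: [-2.12, -2.318, 0.002]
contact_force: [-3.7, -1.1, 0.8]
opening: 0.0504
grip_force: 42.3
t 8.4 tcp [432.1 187.3  35. ] yaw 95.1 F [-3.7 -1.1  0.8] open 50.4 grip 42.3 q6 0.16
target [431.2 190.1  34. ] offset [ 2.9 -0.6  1. ] rot [-0.002  0.     0.002]
```

```bash
python3 -m handwheel '[{"gripper":1,"offset":[1,-0.8,0],"rotation":[0,0,0]},{"gripper":1,"offset":[2,-0.8,0],"rotation":[0,0,0]},{"gripper":1,"offset":[3,-0.8,0],"rotation":[0,0,0]},{"gripper":1,"offset":[4,-0.8,0],"rotation":[0,0,0]},{"gripper":1,"offset":[5,-0.8,0],"rotation":[0,0,0]},{"gripper":1,"offset":[5,-0.8,0],"rotation":[0,0,0]},{"gripper":1,"offset":[5,-0.8,0],"rotation":[0,0,0]},{"gripper":1,"offset":[5,-0.8,0],"rotation":[0,0,0]}]'; python3 go.py 0 6 34 95 n
```

```text
t: 9.4
tool_pos: [0.4316, 0.1914, 0.0353]
tool_rot: [2.119, 2.317, -0.003]
contact_force: [-2.8, -5.1, -0.4]
opening: 0.0502
grip_force: 42.2
t 9.4 tcp [431.6 191.4  35.3] yaw 95.1 F [-2.8 -5.1 -0.4] open 50.2 grip 42.2 q6 0.17
target [431.2 190.1  34. ] offset [-1.3 -0.5  1.3] rot [-0.     0.002  0.002]
```

```bash
python3 -m handwheel '[{"gripper":1,"offset":[-0.6,-0.4,1.2],"rotation":[0,0,0]},{"gripper":1,"offset":[-0.6,-0.4,1.2],"rotation":[0,0,0]},{"gripper":-1,"offset":[-0.6,-0.4,1.2],"rotation":[0,0,0]},{"gripper":-1,"offset":[-0.6,-0.4,1.2],"rotation":[0,0,0]},{"gripper":-1,"offset":[-0.6,-0.4,1.2],"rotation":[0,0,0]},{"gripper":-1,"offset":[-0.6,-0.4,1.2],"rotation":[0,0,0]},{"gripper":-1,"offset":[-0.6,-0.4,-55],"rotation":[0,0,0]},{"gripper":-1,"offset":[-0.6,-0.4,-110],"rotation":[0,0,0]}]'; python3 go.py 487.2 426.5 145 201.1
```

```text
t: 10.4
tool_pos: [0.4305, 0.1915, 0.1459]
tool_rot: [-2.12, -2.317, 0.002]
contact_force: [0.4, -0.3, 0.1]
opening: 0.0854
grip_force: 0.0
t 10.4 tcp [430.5 191.5 145.9] yaw 95.1 F [ 0.4 -0.3  0.1] open 85.4 grip 0.0 q6 0.17
target [487.2 426.5 145. ] offset [229.   77.4   0.7] rot [-1.00e-03 -1.00e-03 -1.85e+00]
```

```bash
python3 -m handwheel '[{"gripper":-1,"offset":[40,14,-10],"rotation":[0,0,-0.18]},{"gripper":-1,"offset":[90,30,-10],"rotation":[0,0,-0.36]},{"gripper":-1,"offset":[140,47,-10],"rotation":[0,0,-0.54]},{"gripper":-1,"offset":[190,64,-10],"rotation":[0,0,-0.72]},{"gripper":-1,"offset":[229,77,-10],"rotation":[0,0,-0.9]},{"gripper":-1,"offset":[229,77,-10],"rotation":[0,0,-1.08]},{"gripper":-1,"offset":[229,77,0],"rotation":[0,0,-1.26]},{"gripper":-1,"offset":[229,77,30],"rotation":[0,0,-1.44]}]'; python3 go.py 487.2 426.5 60 201.1
python3 - <<'E'
from m import *
d=cam("top"); U=up(d); H,S,V=cv2.split(cv2.cvtColor(U,cv2.COLOR_RGB2HSV))
d2=d; crop(d,125,155,130,110,5,"pics/t3.png")
E
```

```text
t: 11.4
tool_pos: [0.4889, 0.4279, 0.117]
tool_rot: [0.056, 3.137, 0.005]
contact_force: [0.6, -0.8, -0.4]
opening: 0.0853
grip_force: 0.0
t 11.4 tcp [488.9 427.9 117. ] yaw 178.0 F [ 0.6 -0.8 -0.4] open 85.3 grip 0.0 q6 -0.93
target [487.2 426.5  60. ] offset [ 1.8 -1.6 57. ] rot [ 0.002  0.004 -0.404]
```

```bash
python3 -m handwheel '[{"gripper":-1,"offset":[2,-1.6,0],"rotation":[0,0,-0.18]},{"gripper":-1,"offset":[2,-1.6,20],"rotation":[0,0,-0.36]},{"gripper":-1,"offset":[2,-1.6,40],"rotation":[0,0,-0.404]},{"gripper":-1,"offset":[2,-1.6,60],"rotation":[0,0,-0.404]},{"gripper":-1,"offset":[2,-1.6,70],"rotation":[0,0,-0.404]},{"gripper":-1,"offset":[2,-1.6,80],"rotation":[0,0,-0.404]},{"gripper":-1,"offset":[2,-1.6,80],"rotation":[0,0,-0.404]},{"gripper":-1,"offset":[2,-1.6,80],"rotation":[0,0,-0.404]}]'; python3 go.py 487.2 426.5 4 201.1
```

```text
t: 12.45
tool_pos: [0.4859, 0.4254, 0.036]
tool_rot: [-0.565, 3.089, 0.001]
contact_force: [0.2, -0.2, -0.2]
opening: 0.0853
grip_force: 0.0
t 12.45 tcp [485.9 425.4  36. ] yaw -159.3 F [ 0.2 -0.2 -0.2] open 85.3 grip 0.0 q6 -1.33
target [487.2 426.5   4. ] offset [-1.6  0.6 32. ] rot [ 0.     0.001 -0.006]
```

View pics/t3.png

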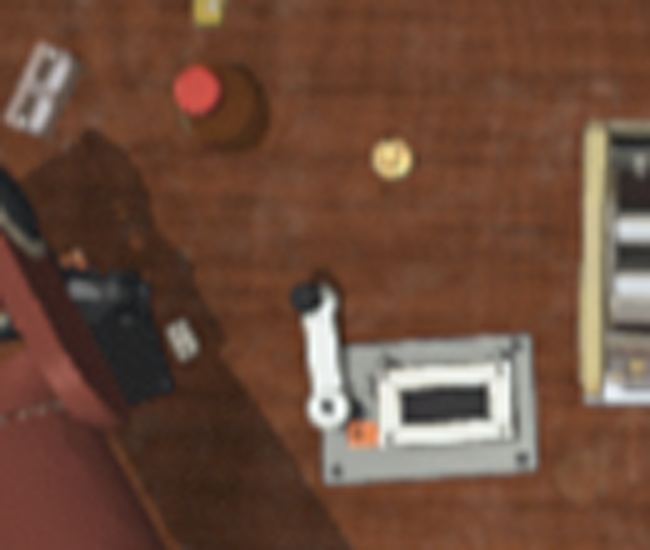

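The frame sits square on the lower electrode at (380–512, 362–445), with the weight at (392,160) still in place. The fingers are over the electrode, clear of the connector at (182,340). Now I'll grasp the electrode.

```bash
python3 -m handwheel '[{"gripper":-1,"offset":[-1.5,0.5,16],"rotation":[0,0,-0.006]},{"gripper":-1,"offset":[-1.5,0.5,32],"rotation":[0,0,-0.006]},{"gripper":-1,"offset":[-1.5,0.5,32],"rotation":[0,0,-0.006]},{"gripper":1,"offset":[-1.5,0.5,32],"rotation":[0,0,-0.006]},{"gripper":1,"offset":[-1.5,0.5,32],"rotation":[0,0,-0.006]},{"gripper":1,"offset":[-1.5,0.5,32],"rotation":[0,0,-0.006]},{"gripper":1,"offset":[-1.5,0.5,32],"rotation":[0,0,-0.006]},{"gripper":1,"offset":[-1.5,0.5,32],"rotation":[0,0,-0.006]}]' 40; python3 go.py -2.5 -18.5 150 95 n
```

```text
t: 13.45
tool_pos: [0.4872, 0.4264, 0.0046]
tool_rot: [-0.575, 3.087, 0.001]
contact_force: [-2.0, -0.5, 5.6]
opening: 0.0477
grip_force: 41.2
t 13.45 tcp [487.2 426.4   4.6] yaw -158.9 F [-2.  -0.5  5.6] open 47.7 grip 41.2 q6 -1.33
target [430.8 165.5 150. ] offset [ 146.4 -223.1 -145.6] rot [1.000e-03 1.000e-03 1.852e+00]
```

```bash
python3 -m handwheel '[{"gripper":1,"offset":[0,0,-50],"rotation":[0,0,0]},{"gripper":1,"offset":[0,0,-105],"rotation":[0,0,0]},{"gripper":1,"offset":[0,0,-155],"rotation":[0,0,0.18]},{"gripper":1,"offset":[30,-45,-160],"rotation":[0,0,0.36]},{"gripper":1,"offset":[60,-90,-160],"rotation":[0,0,0.54]},{"gripper":1,"offset":[90,-135,-160],"rotation":[0,0,0.72]},{"gripper":1,"offset":[118,-180,-160],"rotation":[0,0,0.9]},{"gripper":1,"offset":[146,-222,-160],"rotation":[0,0,1.08]}]'; python3 go.py -2.5 -18.5 110 95 n
```

```text
t: 14.45
tool_pos: [0.4299, 0.165, 0.1633]
tool_rot: [1.103, 2.941, 0.001]
contact_force: [1.3, -1.1, 0.3]
opening: 0.0
grip_force: 0.0
t 14.45 tcp [429.9 165.  163.3] yaw 138.9 F [ 1.3 -1.1  0.3] open 0.0 grip 0.0 q6 -0.65
target [430.8 165.5 110. ] offset [-0.4  0.9 53.3] rot [0.001 0.    0.766]
```

```bash
python3 - <<'E'
from h import *
d=cam("top");s=cam("scene")
a=cv2.resize(d["image"][155:265,105:245,::-1],None,fx=3,fy=3,interpolation=cv2.INTER_CUBIC)
b=cv2.resize(s["image"][240:350,170:295,::-1],None,fx=3,fy=3,interpolation=cv2.INTER_CUBIC)
cv2.imwrite("pics/t4.png",np.hstack([a,b]))
E
```

```text
(no output)
```

View pics/t4.png

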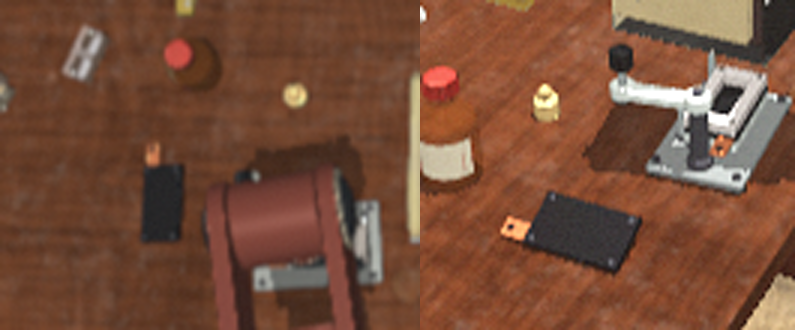

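The grip slipped and the electrode fell. It now lies at crop (162,203) with the lug at (152,153). The connector is no longer visible and may be under the electrode, so I'll check heights across the two views.

```bash
python3 - <<'E'
from m import *
mk=lambda x:x.astype(np.uint8)*255
d=cam("top");s=cam("scene")
def hsv(d): return cv2.split(cv2.cvtColor(up(d),cv2.COLOR_RGB2HSV))
def ctr(m,seed,a=60):
    n,l,st,c=cv2.connectedComponentsWithStats(m); i=min((i for i in range(1,n) if st[i,4]>a),key=lambda i:np.hypot(*(c[i]-np.array(seed)*K))); return (c[i]+.5)/K-.5,st[i]/K
def tri(p,q):
    A=[];b=[]
    M=np.zeros((3,3));v=np.zeros(3);L=[]
    for D,(x,y) in((d,p),(s,q)):
        r=ray(D,x,y,0)-D["xyz"]; r/=np.linalg.norm(r); W=np.eye(3)-np.outer(r,r); M+=W; v+=W@D["xyz"]; L.append(W)
    X=np.linalg.solve(M,v); return (X*1000).round(1),[round(float(np.linalg.norm(W@(X-D["xyz"]))*1000),1) for W,D in zip(L,(d,s))]
Hd,Sd,Vd=hsv(d);Hs,Ss,Vs=hsv(s)
o=lambda H,S,V:mk((H<14)&(S>130)&(V>150))
b=lambda H,S,V:mk((V<75)&(S<110))
p,_=ctr(o(Hd,Sd,Vd),(155.5,206));q,_=ctr(o(Hs,Ss,Vs),(201,316));print("lug",p,q,tri(p,q))
P,c=blob(d,b(Hd,Sd,Vd),(159,223),.004);print("el@4mm",rectof(P))
pc=np.array(cv2.minAreaRect(c)[0])/K
def quad(c):
    h=cv2.convexHull(c)
    for e in np.arange(2,40,.5):
        a=cv2.approxPolyDP(h,e,True)
        if len(a)<=4: return (a[:,0]+.5)/K-.5
print("top quad",quad(c).round(1).tolist())
_,cs=blob(s,b(Hs,Ss,Vs),(223,317),.004)
h=cv2.approxPolyDP(cv2.convexHull(cs),3,True);print("scene hull",((h[:,0]+.5)/K-.5).round(1).tolist())
for D,(H,S,V),n in((d,(Hd,Sd,Vd),"top"),(s,(Hs,Ss,Vs),"scene")):
    m=mk((V>130)&(S<75)); k,l,st,ce=cv2.connectedComponentsWithStats(m)
    for i in range(1,k):
        u,v=ce[i]/K; w=ray(D,u,v,.008)*1000
        if 380<w[0]<580 and 300<w[1]<520 and st[i,4]>25: print(n,(u.round(1),v.round(1)),st[i,4]/16,w.round(0))
# where old connector would project in scene
print("conn expected scene px",proj(s,[.4744,.378,.006]))
E
```

```text
lug [155.6        206.42928571] [201.04005282 315.2209507 ] (array([532.6, 399.3,  12.1]), [2.1, 2.1])
el@4mm (array([476.1, 386.2]), array([48.4, 92.9]), np.float32(0.9), array([475.2, 386.2]))
top quad [[163.9, 209.1], [164.4, 233.9], [152.1, 235.1], [152.6, 210.4]]
scene hull [[212.4, 303.9], [243.1, 312.4], [240.4, 320.6], [235.4, 329.6], [222.1, 326.9], [203.9, 320.4]]
conn expected scene px (np.float64(225.29870585340217), np.float64(318.29288127538655))
```

The lug sits at z≈12 and the outline is only 48 mm wide. So the electrode leans about 23° on the hidden connector, with its +y edge on the desk. The tips also close about 4 mm behind the TCP, so my first grasp only caught the top edge. I'll grip it lower as it lies, carry it to a bare spot at +y, let it settle flat there and regrasp.

```bash
python3 go.py 476 384.5 40 180.9; python3 -m handwheel '[{"gripper":-1,"offset":[0,0,0],"rotation":[0,0,0]},{"gripper":-1,"offset":[55,-25,0],"rotation":[0,0,-0.18]},{"gripper":-1,"offset":[110,-60,0],"rotation":[0,0,-0.36]},{"gripper":-1,"offset":[112,-187,0],"rotation":[0,0,-0.54]},{"gripper":-1,"offset":[112,-187,0],"rotation":[0,0,-0.73]},{"gripper":-1,"offset":[112,-187,0],"rotation":[0,0,-0.73]},{"gripper":-1,"offset":[112,-187,0],"rotation":[0,0,-0.73]},{"gripper":-1,"offset":[112,-187,0],"rotation":[0,0,-0.73]}]' 25; python3 go.py 476 384.5 40 180.9
```

```text
t 14.65 tcp [430.4 166.  163.5] yaw 139.2 F [-0.9 -0.2  0.9] open 0.0 grip 0.0 q6 -0.65
target [476.  384.5  40. ] offset [108.5 195.  123.7] rot [ 0.001  0.001 -0.729]
t: 15.65
tool_pos: [0.2407, 0.106, 0.1632]
tool_rot: [0.03, -3.13, 0.008]
contact_force: [0.6, -0.1, -0.0]
opening: 0.0853
grip_force: 0.0
t 15.65 tcp [240.7 106.  163.2] yaw -178.9 F [ 0.6 -0.1 -0. ] open 85.3 grip 0.0 q6 -1.46
target [476.  384.5  40. ] offset [-242.1  274.5  119. ] rot [-0.005 -0.012  0.004]
```

```bash
python3 -m handwheel '[{"gripper":-1,"offset":[-242,274,0],"rotation":[0,0,0]},{"gripper":-1,"offset":[-242,274,0],"rotation":[0,0,0]},{"gripper":-1,"offset":[-242,274,0],"rotation":[0,0,0]},{"gripper":-1,"offset":[-242,274,0],"rotation":[0,0,0]},{"gripper":-1,"offset":[-242,274,0],"rotation":[0,0,0]},{"gripper":-1,"offset":[-242,274,0],"rotation":[0,0,0]},{"gripper":-1,"offset":[-242,274,0],"rotation":[0,0,0]},{"gripper":-1,"offset":[-242,274,60],"rotation":[0,0,0]}]'; python3 go.py 476 384.5 -1 180.9
```

```text
t: 16.65
tool_pos: [0.4807, 0.3873, 0.1032]
tool_rot: [0.031, -3.139, -0.001]
contact_force: [-0.1, 0.2, -0.8]
opening: 0.0858
grip_force: 0.0
t 16.65 tcp [480.7 387.3 103.2] yaw -178.9 F [-0.1  0.2 -0.8] open 85.8 grip 0.0 q6 -1.03
target [476.  384.5  -1. ] offset [  4.6  -2.8 104.2] rot [ 0.001 -0.002  0.004]
```

```bash
python3 -m handwheel '[{"gripper":-1,"offset":[4.5,-3,50],"rotation":[0,0,0]},{"gripper":-1,"offset":[4.5,-3,85],"rotation":[0,0,0]},{"gripper":-1,"offset":[4.5,-3,104],"rotation":[0,0,0]},{"gripper":-1,"offset":[4.5,-3,104],"rotation":[0,0,0]},{"gripper":1,"offset":[4.5,-3,104],"rotation":[0,0,0]},{"gripper":1,"offset":[4.5,-3,104],"rotation":[0,0,0]},{"gripper":1,"offset":[4.5,-3,104],"rotation":[0,0,0]},{"gripper":1,"offset":[4.5,-3,104],"rotation":[0,0,0]}]' 25; python3 go.py 476 455 20 180.9
```

```text
t: 17.65
tool_pos: [0.4729, 0.3814, -0.0027]
tool_rot: [0.028, -3.133, 0.003]
contact_force: [-0.7, 0.7, 6.1]
opening: 0.049
grip_force: 29.7
t 17.65 tcp [472.9 381.4  -2.7] yaw -179.0 F [-0.7  0.7  6.1] open 49.0 grip 29.7 q6 -1.04
target [476. 455.  20.] offset [ -4.2  73.4 -22.8] rot [-0.002 -0.008  0.002]
```

```bash
python3 -m handwheel '[{"gripper":1,"offset":[0,0,-8],"rotation":[0,0,0]},{"gripper":1,"offset":[0,0,-18],"rotation":[0,0,0]},{"gripper":1,"offset":[0,0,-28],"rotation":[0,0,0]},{"gripper":1,"offset":[0,12,-28],"rotation":[0,0,0]},{"gripper":1,"offset":[0,30,-28],"rotation":[0,0,0]},{"gripper":1,"offset":[0,50,-28],"rotation":[0,0,0]},{"gripper":1,"offset":[0,68,-28],"rotation":[0,0,0]},{"gripper":1,"offset":[0,74,-28],"rotation":[0,0,0]}]'; python3 go.py 476 455 20 180.9
python3 - <<'E'
from h import *
d=cam("top");s=cam("scene")
a=cv2.resize(d["image"][185:255,115:215,::-1],None,fx=4,fy=4,interpolation=cv2.INTER_CUBIC)
b=cv2.resize(s["image"][270:340,170:265,::-1],None,fx=4,fy=4,interpolation=cv2.INTER_CUBIC)
cv2.imwrite("pics/t5.png",np.hstack([a,b]))
E
```

```text
t: 18.65
tool_pos: [0.4696, 0.4556, 0.0216]
tool_rot: [0.031, -3.129, 0.009]
contact_force: [-0.4, 0.2, -0.3]
opening: 0.0489
grip_force: 26.2
t 18.65 tcp [469.6 455.6  21.6] yaw -178.9 F [-0.4  0.2 -0.3] open 48.9 grip 26.2 q6 -0.94
target [476. 455.  20.] offset [-6.4 -0.7  1.5] rot [-0.005 -0.013  0.004]
```

View pics/t5.png

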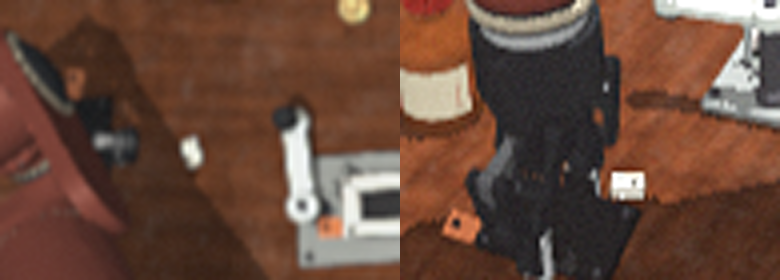

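The electrode is held by its edges with the lug at right-crop (460,225). The connector is standing free at left-crop (192,152), only a few mm from its old place. Now I'll set the electrode down and let it settle flat.

```bash
python3 -m handwheel '[{"gripper":1,"offset":[0,0,10],"rotation":[0,0,0]},{"gripper":1,"offset":[0,0,20],"rotation":[0,0,0]},{"gripper":1,"offset":[0,0,23],"rotation":[0,0,0]},{"gripper":-1,"offset":[0,0,23],"rotation":[0,0,0]},{"gripper":-1,"offset":[0,0,23],"rotation":[0,0,0]},{"gripper":-1,"offset":[0,0,23],"rotation":[0,0,0]},{"gripper":-1,"offset":[0,0,-40],"rotation":[0,0,0]},{"gripper":-1,"offset":[0,0,-100],"rotation":[0,0,0]}]'; python3 -m handwheel '[{"gripper":-1,"offset":[0,-60,-30],"rotation":[0,0,0]},{"gripper":-1,"offset":[0,-120,-30],"rotation":[0,0,0]},{"gripper":-1,"offset":[0,-180,-30],"rotation":[0,0,0]},{"gripper":-1,"offset":[0,-240,-30],"rotation":[0,0,0]},{"gripper":-1,"offset":[0,-260,-30],"rotation":[0,0,0]},{"gripper":-1,"offset":[0,-260,-30],"rotation":[0,0,0]},{"gripper":-1,"offset":[0,-260,-30],"rotation":[0,0,0]},{"gripper":-1,"offset":[0,-260,-30],"rotation":[0,0,0]}]'
cat > el.py <<'E'
from m import *
mk=lambda x:x.astype(np.uint8)*255
d=cam("top");s=cam("scene"); H,S,V=cv2.split(cv2.cvtColor(up(d),cv2.COLOR_RGB2HSV))
def near(m,xy,z,amin,rad=90):
    cs,_=cv2.findContours(m,cv2.RETR_EXTERNAL,cv2.CHAIN_APPROX_NONE)
    for c in cs:
        if cv2.contourArea(c)<amin*K*K: continue
        P=np.array([ray(d,(p[0]+.5)/K-.5,(p[1]+.5)/K-.5,z)[:2] for p in c[:,0]],np.float32)
        if np.hypot(*(P.mean(0)*1000-xy))<rad: print(rectof(P),cv2.contourArea(c)/K/K)
print("black");near(mk((V<75)&(S<110)),(472,455),.004,60)
print("lug");near(mk((H<14)&(S>130)&(V>140)),(510,455),.005,8)
print("white");near(mk((V>130)&(S<75)),(470,380),.0055,5,60)
E
python3 el.py
```

```text
t: 19.75
tool_pos: [0.4707, 0.4542, 0.1226]
tool_rot: [0.028, -3.128, 0.01]
contact_force: [1.6, 0.2, 0.1]
opening: 0.0853
grip_force: 0.0
t: 20.75
tool_pos: [0.4763, 0.1957, 0.1532]
tool_rot: [0.031, -3.129, 0.008]
contact_force: [-0.1, 0.3, -0.6]
opening: 0.0854
grip_force: 0.0
black
(array([470.5, 450.1]), array([54. , 93.4]), np.float32(1.2), array([470. , 449.7])) 368.78125
lug
(array([529.8, 466.9]), array([19.2, 27.7]), np.float32(179.0), array([530.2, 467.1])) 35.625
white
(array([474.2, 372.3]), array([17.7, 27.3]), np.float32(24.8), array([474.2, 372.4])) 30.71875
```

```bash
python3 go.py 470.3 450 60 181.2
```

```text
t 20.85 tcp [476.2 195.6 153.1] yaw -178.9 F [-0.8 -0.6  0.8] open 85.4 grip 0.0 q6 -1.34
target [470.3 450.   60. ] offset [ -0.3 255.   91.8] rot [-0.005 -0.013 -0.001]
```

```bash
python3 -m handwheel '[{"gripper":-1,"offset":[0,60,0],"rotation":[0,-0.01,0]},{"gripper":-1,"offset":[0,120,0],"rotation":[0,-0.01,0]},{"gripper":-1,"offset":[0,180,0],"rotation":[0,-0.01,0]},{"gripper":-1,"offset":[0,240,0],"rotation":[0,-0.01,0]},{"gripper":-1,"offset":[0,255,40],"rotation":[0,-0.01,0]},{"gripper":-1,"offset":[0,255,90],"rotation":[0,-0.01,0]},{"gripper":-1,"offset":[0,255,120],"rotation":[0,-0.01,0]},{"gripper":-1,"offset":[0,255,120],"rotation":[0,-0.01,0]}]'; python3 go.py 470.3 450 -2 181.2
```

```text
t: 21.85
tool_pos: [0.4675, 0.4479, 0.028]
tool_rot: [0.03, -3.133, 0.015]
contact_force: [0.2, -0.2, -0.4]
opening: 0.0853
grip_force: 0.0
t 21.85 tcp [467.5 447.9  28. ] yaw -178.9 F [ 0.2 -0.2 -0.4] open 85.3 grip 0.0 q6 -0.94
target [470.3 450.   -2. ] offset [-3.1  2.3 29.9] rot [-0.01  -0.009 -0.002]
```

```bash
python3 -m handwheel '[{"gripper":-1,"offset":[-3,2.3,15],"rotation":[-0.01,-0.01,0]},{"gripper":-1,"offset":[-3,2.3,30],"rotation":[-0.01,-0.01,0]},{"gripper":-1,"offset":[-3,2.3,30],"rotation":[-0.01,-0.01,0]},{"gripper":1,"offset":[-3,2.3,30],"rotation":[-0.01,-0.01,0]},{"gripper":1,"offset":[-3,2.3,30],"rotation":[-0.01,-0.01,0]},{"gripper":1,"offset":[-3,2.3,30],"rotation":[-0.01,-0.01,0]},{"gripper":1,"offset":[-3,2.3,30],"rotation":[-0.01,-0.01,0]},{"gripper":1,"offset":[-3,2.3,30],"rotation":[-0.01,-0.01,0]}]' 30; python3 go.py -2.5 -2.5 150 95 n
```

```text
t: 22.85
tool_pos: [0.4737, 0.4515, 0.0033]
tool_rot: [-0.029, 3.133, 0.008]
contact_force: [-1.8, -1.5, 6.4]
opening: 0.05
grip_force: 30.8
t 22.85 tcp [473.7 451.5   3.3] yaw -179.0 F [-1.8 -1.5  6.4] open 50.0 grip 30.8 q6 -0.94
target [429.4 181.4 150. ] offset [  47.9 -268.5 -148.6] rot [0.011 0.003 1.502]
```

Something pushed the TCP up to 3.3 mm, so the grasp is shallow again: the swinging pads drag down on the plate as they close. I'll open, pre-close to about 56 mm, go lower, and then close the last bit.

```bash
python3 -m handwheel '[{"gripper":-0.3,"offset":[0,0,-8],"rotation":[0,0,0]},{"gripper":-0.3,"offset":[0,0,-8],"rotation":[0,0,0]},{"gripper":-0.3,"offset":[0,0,-8],"rotation":[0,0,0]},{"gripper":-0.3,"offset":[0,0,-4],"rotation":[0,0,0]},{"gripper":-0.3,"offset":[0,0,0],"rotation":[0,0,0]},{"gripper":-0.3,"offset":[0,0,1],"rotation":[0,0,0]},{"gripper":-0.3,"offset":[0,0,1],"rotation":[0,0,0]},{"gripper":-0.3,"offset":[0,0,1],"rotation":[0,0,0]}]' 30; python3 go.py 470.3 450 -4 181.2
```

```text
t: 23.85
tool_pos: [0.4731, 0.4513, 0.0009]
tool_rot: [-0.029, 3.134, 0.008]
contact_force: [-0.4, -0.0, -0.9]
opening: 0.0554
grip_force: 0.0
t 23.85 tcp [473.1 451.3   0.9] yaw -179.0 F [-0.4 -0.  -0.9] open 55.4 grip 0.0 q6 -0.94
target [470.3 450.   -4. ] offset [ 2.9 -1.3  4.9] rot [ 0.005  0.007 -0.003]
```

```bash
python3 -m handwheel '[{"gripper":-0.3,"offset":[3,-1,2],"rotation":[0,0,0]},{"gripper":-0.3,"offset":[3,-1,4],"rotation":[0,0,0]},{"gripper":-0.3,"offset":[3,-1,5],"rotation":[0,0,0]},{"gripper":-0.3,"offset":[3,-1,5],"rotation":[0,0,0]},{"gripper":1,"offset":[3,-1,5],"rotation":[0,0,0]},{"gripper":1,"offset":[3,-1,5],"rotation":[0,0,0]},{"gripper":1,"offset":[3,-1,5],"rotation":[0,0,0]},{"gripper":1,"offset":[3,-1,5],"rotation":[0,0,0]}]' 30; python3 go.py -2.5 -2.5 150 95 n
```

```text
t: 24.85
tool_pos: [0.4709, 0.4504, -0.003]
tool_rot: [-0.029, 3.133, 0.008]
contact_force: [-0.8, -1.0, 6.0]
opening: 0.0508
grip_force: 35.1
t 24.85 tcp [470.9 450.4  -3. ] yaw -178.9 F [-0.8 -1.   6. ] open 50.8 grip 35.1 q6 -0.94
target [429.4 181.4 150. ] offset [  45.  -267.4 -154.7] rot [0.01  0.003 1.502]
```

```bash
python3 -m handwheel '[{"gripper":1,"offset":[0,0,-10],"rotation":[0,0,0]},{"gripper":1,"offset":[0,0,-30],"rotation":[0,0,0]},{"gripper":1,"offset":[0,0,-60],"rotation":[0,0,0]},{"gripper":1,"offset":[0,0,-95],"rotation":[0,0,0.1]},{"gripper":1,"offset":[0,0,-130],"rotation":[0,0,0.25]},{"gripper":1,"offset":[0,0,-155],"rotation":[0,0,0.4]},{"gripper":1,"offset":[0,-15,-160],"rotation":[0,0,0.55]},{"gripper":1,"offset":[0,-40,-160],"rotation":[0,0,0.7]}]'; python3 go.py -2.5 -2.5 150 95 n
```

```text
t: 25.85
tool_pos: [0.4702, 0.41, 0.1582]
tool_rot: [1.053, 2.952, 0.016]
contact_force: [1.0, -1.6, -1.5]
opening: 0.0509
grip_force: 31.7
t 25.85 tcp [470.2 410.  158.2] yaw 140.7 F [ 1.  -1.6 -1.5] open 50.9 grip 31.7 q6 -0.29
target [429.4 181.4 150. ] offset [-113.1 -202.8    6.1] rot [ 0.013 -0.002  0.798]
```

```bash
python3 -m handwheel '[{"gripper":1,"offset":[-16,-28,0],"rotation":[0,0,0.13]},{"gripper":1,"offset":[-38,-68,0],"rotation":[0.01,0,0.26]},{"gripper":1,"offset":[-60,-108,0],"rotation":[0.01,0,0.4]},{"gripper":1,"offset":[-82,-148,0],"rotation":[0.01,0,0.53]},{"gripper":1,"offset":[-101,-182,0],"rotation":[0.01,0,0.66]},{"gripper":1,"offset":[-113,-203,0],"rotation":[0.01,0,0.798]},{"gripper":1,"offset":[-113,-203,20],"rotation":[0.01,0,0.798]},{"gripper":1,"offset":[-113,-203,50],"rotation":[0.01,0,0.798]}]'; python3 go.py -2.5 -2.5 42 95 n
```

```text
t: 26.85
tool_pos: [0.4313, 0.1808, 0.1062]
tool_rot: [2.118, 2.318, 0.006]
contact_force: [-0.0, 0.5, -2.4]
opening: 0.0509
grip_force: 31.7
t 26.85 tcp [431.3 180.8 106.2] yaw 95.2 F [-0.   0.5 -2.4] open 50.9 grip 31.7 q6 0.15
target [429.4 181.4  42. ] offset [ 0.6 -2.1 64.2] rot [ 0.004 -0.001  0.003]
```

```bash
python3 -m handwheel '[{"gripper":1,"offset":[0.6,-2,25],"rotation":[0,0,0]},{"gripper":1,"offset":[0.6,-2,45],"rotation":[0,0,0]},{"gripper":1,"offset":[0.6,-2,55],"rotation":[0,0,0]},{"gripper":1,"offset":[0.6,-2,60],"rotation":[0,0,0]},{"gripper":1,"offset":[0.6,-2,63],"rotation":[0,0,0]},{"gripper":1,"offset":[0.6,-2,65],"rotation":[0,0,0]},{"gripper":1,"offset":[0.6,-2,66],"rotation":[0,0,0]},{"gripper":1,"offset":[0.6,-2,66],"rotation":[0,0,0]}]'; python3 go.py 0 0 39 95 n
```

```text
t: 27.85
tool_pos: [0.4282, 0.1814, 0.0389]
tool_rot: [-2.118, -2.32, -0.0]
contact_force: [-1.8, 0.2, 3.1]
opening: 0.0511
grip_force: 32.2
t 27.85 tcp [428.2 181.4  38.9] yaw 95.2 F [-1.8  0.2  3.1] open 51.1 grip 32.2 q6 0.15
target [431.7 184.1  39. ] offset [ 2.3  3.8 -0.1] rot [-0.    -0.001  0.004]
```

```bash
python3 -m handwheel '[{"gripper":1,"offset":[0,1.5,-1],"rotation":[0,0,0]},{"gripper":1,"offset":[0,3,-1],"rotation":[0,0,0]},{"gripper":1,"offset":[0,4.3,-1],"rotation":[0,0,0]},{"gripper":1,"offset":[1.5,4.3,-1],"rotation":[0,0,0]},{"gripper":1,"offset":[3,4.3,-1],"rotation":[0,0,0]},{"gripper":1,"offset":[4,4.3,-1],"rotation":[0,0,0]},{"gripper":1,"offset":[4,4.3,-1],"rotation":[0,0,0]},{"gripper":1,"offset":[4,4.3,-1],"rotation":[0,0,0]}]'; python3 go.py 0 0 39 95 n
```

```text
t: 28.85
tool_pos: [0.4318, 0.1847, 0.0392]
tool_rot: [2.117, 2.32, -0.004]
contact_force: [0.5, -5.3, 0.3]
opening: 0.0512
grip_force: 31.8
t 28.85 tcp [431.8 184.7  39.2] yaw 95.2 F [ 0.5 -5.3  0.3] open 51.2 grip 31.8 q6 0.16
target [431.7 184.1  39. ] offset [-0.6 -0.1  0.2] rot [-0.001  0.002  0.004]
```

```bash
python3 -m handwheel '[{"gripper":1,"offset":[-0.7,0.2,0.3],"rotation":[0,0,0]},{"gripper":1,"offset":[-0.7,0.2,0.3],"rotation":[0,0,0]},{"gripper":-1,"offset":[-0.7,0.2,0.3],"rotation":[0,0,0]},{"gripper":-1,"offset":[-0.7,0.2,0.3],"rotation":[0,0,0]},{"gripper":-1,"offset":[-0.7,0.2,0.3],"rotation":[0,0,0]},{"gripper":-1,"offset":[-0.7,0.2,0.3],"rotation":[0,0,0]},{"gripper":-1,"offset":[-0.7,0.2,-55],"rotation":[0,0,0]},{"gripper":-1,"offset":[-0.7,0.2,-117],"rotation":[0,0,0]}]'; python3 go.py 494 -390.6 200 119.6
```

```text
t: 29.85
tool_pos: [0.4309, 0.1847, 0.1562]
tool_rot: [-2.116, -2.318, 0.005]
contact_force: [1.7, 0.4, 0.7]
opening: 0.0851
grip_force: 0.0
t 29.85 tcp [430.9 184.7 156.2] yaw 95.2 F [1.7 0.4 0.7] open 85.1 grip 0.0 q6 0.15
target [ 494.  -390.6  200. ] offset [-578.7   10.4  -43.9] rot [-0.004 -0.001 -0.426]
```

```bash
python3 -m handwheel '[{"gripper":-1,"offset":[0,0,-60],"rotation":[0,0,0]},{"gripper":-1,"offset":[0,0,-120],"rotation":[0,0,0]},{"gripper":-1,"offset":[-60,0,-140],"rotation":[0,0,-0.1]},{"gripper":-1,"offset":[-120,0,-140],"rotation":[0,0,-0.2]},{"gripper":-1,"offset":[-180,0,-140],"rotation":[0,0,-0.3]},{"gripper":-1,"offset":[-240,0,-140],"rotation":[0,0,-0.426]},{"gripper":-1,"offset":[-300,0,-140],"rotation":[0,0,-0.426]},{"gripper":-1,"offset":[-360,0,-140],"rotation":[0,0,-0.426]}]'; python3 go.py 494 -390.6 100 119.6; sed -i 's/^print("black.*//;s/^print("lug.*//;s/^print("white.*//' el.py; cat >> el.py <<'E'
print("black");near(mk((V<75)&(S<110)),(432,184),.046,60,60)
print("lug");near(mk((H<14)&(S>130)&(V>140)),(432,184),.046,8,130)
E
python3 el.py
```

```text
t: 30.85
tool_pos: [0.4648, -0.1756, 0.2962]
tool_rot: [-1.58, -2.715, -0.0]
contact_force: [0.2, 0.7, -0.6]
opening: 0.0854
grip_force: 0.0
t 30.85 tcp [ 464.8 -175.6  296.2] yaw 119.6 F [ 0.2  0.7 -0.6] open 85.4 grip 0.0 q6 -1.03
target [ 494.  -390.6  100. ] offset [-201.4  -80.9  196.1] rot [-0. -0.  0.]
black
(array([431.8, 183.2]), array([51.3, 94.1]), np.float32(92.7), array([431.9, 184.2])) 342.8125
lug
(array([410.8, 238.3]), array([12.9, 20. ]), np.float32(91.4), array([410.4, 238.5])) 17.8125
(array([453.5, 126.7]), array([20.6, 27.8]), np.float32(86.3), array([452.4, 126.4])) 28.0625
```

```bash
python3 -m handwheel '[{"gripper":-1,"offset":[-57,-23,0],"rotation":[0,0,0]},{"gripper":-1,"offset":[-114,-46,0],"rotation":[0,0,0]},{"gripper":-1,"offset":[-171,-69,0],"rotation":[0,0,0]},{"gripper":-1,"offset":[-201,-81,0],"rotation":[0,0,0]},{"gripper":-1,"offset":[-201,-81,60],"rotation":[0,0,0]},{"gripper":-1,"offset":[-201,-81,120],"rotation":[0,0,0]},{"gripper":-1,"offset":[-201,-81,180],"rotation":[0,0,0]},{"gripper":-1,"offset":[-201,-81,220],"rotation":[0,0,0]}]'; python3 go.py 494 -390.6 -3 119.6
```

```text
t: 31.95
tool_pos: [0.4926, -0.3862, 0.0721]
tool_rot: [-1.576, -2.711, -0.002]
contact_force: [-0.0, -0.3, -0.2]
opening: 0.0856
grip_force: 0.0
t 31.95 tcp [ 492.6 -386.2   72.1] yaw 119.7 F [-0.  -0.3 -0.2] open 85.6 grip 0.0 q6 -1.3
target [ 494.  -390.6   -3. ] offset [-4.9 -0.8 75.1] rot [-0.002 -0.005  0.001]
```

```bash
python3 -m handwheel '[{"gripper":-0.5,"offset":[-5,-1,0],"rotation":[0,0,0]},{"gripper":-0.5,"offset":[-5,-1,25],"rotation":[0,0,0]},{"gripper":-0.5,"offset":[-5,-1,45],"rotation":[0,0,0]},{"gripper":-0.5,"offset":[-5,-1,60],"rotation":[0,0,0]},{"gripper":-0.45,"offset":[-5,-1,70],"rotation":[0,0,0]},{"gripper":-0.4,"offset":[-5,-1,74],"rotation":[0,0,0]},{"gripper":-0.4,"offset":[-5,-1,74],"rotation":[0,0,0]},{"gripper":-0.35,"offset":[-5,-1,74],"rotation":[0,0,0]}]' 40;python3 go.py 494 -390.6 -3 119.6;  python3 -m handwheel '[{"gripper":1,"offset":[0,0,0],"rotation":[0,0,0]},{"gripper":1,"offset":[0,0,0],"rotation":[0,0,0]},{"gripper":1,"offset":[0,0,0],"rotation":[0,0,0]},{"gripper":1,"offset":[0,0,-2],"rotation":[0,0,0]},{"gripper":1,"offset":[0,0,-15],"rotation":[0,0,0]},{"gripper":1,"offset":[0,0,-35],"rotation":[0,0,0]},{"gripper":1,"offset":[0,0,-55],"rotation":[0,0,0]},{"gripper":1,"offset":[0,0,-60],"rotation":[0,0,0]}]' 40; python3 go.py -2.5 9.5 200 95 n
```

```text
t: 32.95
tool_pos: [0.4955, -0.3935, 0.0027]
tool_rot: [-1.58, -2.715, 0.001]
contact_force: [0.6, 0.6, 0.5]
opening: 0.0579
grip_force: 0.0
t 32.95 tcp [ 495.5 -393.5    2.7] yaw 119.6 F [0.6 0.6 0.5] open 57.9 grip 0.0 q6 -1.31
target [ 494.  -390.6   -3. ] offset [3.3 0.2 5.7] rot [-0.001  0.     0.   ]
t: 33.95
tool_pos: [0.4965, -0.3945, 0.0654]
tool_rot: [1.578, 2.712, -0.003]
contact_force: [-0.1, 0.4, -2.0]
opening: 0.0502
grip_force: 42.7
t 33.95 tcp [ 496.5 -394.5   65.4] yaw 119.6 F [-0.1  0.4 -2. ] open 50.2 grip 42.7 q6 -1.31
target [428.4 193.3 200. ] offset [ 544.1  231.4 -136.8] rot [0.001 0.004 0.43 ]
```

```bash
python3 -m handwheel '[{"gripper":1,"offset":[0,0,-50],"rotation":[0,0,0]},{"gripper":1,"offset":[0,0,-110],"rotation":[0,0,0]},{"gripper":1,"offset":[0,0,-170],"rotation":[0,0,0]},{"gripper":1,"offset":[10,5,-220],"rotation":[0,0,0]},{"gripper":1,"offset":[50,22,-235],"rotation":[0,0,0.05]},{"gripper":1,"offset":[105,45,-235],"rotation":[0,0,0.1]},{"gripper":1,"offset":[160,68,-235],"rotation":[0,0,0.2]},{"gripper":1,"offset":[215,91,-235],"rotation":[0,0,0.3]}]'; python3 go.py -2.5 6 200 95 n
```

```text
t: 34.95
tool_pos: [0.4676, -0.1595, 0.2971]
tool_rot: [-1.972, -2.444, 0.0]
contact_force: [1.8, 0.0, -0.7]
opening: 0.0507
grip_force: 42.9
t 34.95 tcp [ 467.6 -159.5  297.1] yaw 102.2 F [ 1.8  0.  -0.7] open 50.7 grip 42.9 q6 -0.69
target [428.7 189.9 200. ] offset [349.6  36.   97.3] rot [-0.001 -0.001  0.126]
```

```bash
python3 -m handwheel '[{"gripper":1,"offset":[55,4,0],"rotation":[0,0,0.04]},{"gripper":1,"offset":[110,9,0],"rotation":[0,0,0.08]},{"gripper":1,"offset":[165,14,0],"rotation":[0,0,0.13]},{"gripper":1,"offset":[220,19,0],"rotation":[0,0,0.13]},{"gripper":1,"offset":[270,23,0],"rotation":[0,0,0.13]},{"gripper":1,"offset":[310,26,0],"rotation":[0,0,0.13]},{"gripper":1,"offset":[335,28,0],"rotation":[0,0,0.13]},{"gripper":1,"offset":[340,28,0],"rotation":[0,0,0.13]}]'; python3 go.py -2.5 6 100 95 n
```

```text
t: 35.95
tool_pos: [0.4218, 0.1778, 0.2972]
tool_rot: [-2.119, -2.318, 0.001]
contact_force: [0.3, 0.2, -2.8]
opening: 0.0507
grip_force: 42.9
t 35.95 tcp [421.8 177.8 297.2] yaw 95.1 F [ 0.3  0.2 -2.8] open 50.7 grip 42.9 q6 0.15
target [428.7 189.9 100. ] offset [ 11.3   8.2 197.2] rot [-0.002 -0.     0.002]
```

```bash
python3 -m handwheel '[{"gripper":1,"offset":[11,8,40],"rotation":[0,0,0]},{"gripper":1,"offset":[11,8,100],"rotation":[0,0,0]},{"gripper":1,"offset":[11,8,155],"rotation":[0,0,0]},{"gripper":1,"offset":[11,8,190],"rotation":[0,0,0]},{"gripper":1,"offset":[11,8,210],"rotation":[0,0,0]},{"gripper":1,"offset":[11,8,220],"rotation":[0,0,0]},{"gripper":1,"offset":[11,8,220],"rotation":[0,0,0]},{"gripper":1,"offset":[11,8,220],"rotation":[0,0,0]}]'; python3 go.py -2.5 6 52 95 n
```

```text
t: 36.95
tool_pos: [0.4302, 0.1885, 0.0786]
tool_rot: [2.123, 2.316, 0.002]
contact_force: [0.1, -0.4, -1.9]
opening: 0.0506
grip_force: 42.9
t 36.95 tcp [430.2 188.5  78.6] yaw 95.0 F [ 0.1 -0.4 -1.9] open 50.6 grip 42.9 q6 0.17
target [428.7 189.9  52. ] offset [ 1.5 -1.5 26.6] rot [ 0.001 -0.001 -0.   ]
```

```bash
python3 -m handwheel '[{"gripper":1,"offset":[1,-2,6],"rotation":[0,0,0]},{"gripper":1,"offset":[1,-2,12],"rotation":[0,0,0]},{"gripper":1,"offset":[1,-2,17],"rotation":[0,0,0]},{"gripper":1,"offset":[1,-2,21],"rotation":[0,0,0]},{"gripper":1,"offset":[1,-2,23],"rotation":[0,0,0]},{"gripper":1,"offset":[1,-2,25],"rotation":[0,0,0]},{"gripper":1,"offset":[1,-2,26],"rotation":[0,0,0]},{"gripper":1,"offset":[1,-2,26],"rotation":[0,0,0]}]'; python3 go.py 0 8.7 52 95 n
```

```text
t: 37.95
tool_pos: [0.4271, 0.1893, 0.053]
tool_rot: [-2.121, -2.315, 0.003]
contact_force: [-7.3, -1.6, 10.8]
opening: 0.051
grip_force: 44.2
t 37.95 tcp [427.1 189.3  53. ] yaw 95.0 F [-7.3 -1.6 10.8] open 51.0 grip 44.2 q6 0.17
target [430.9 192.8  52. ] offset [3.1 4.1 1. ] rot [-0.003  0.    -0.   ]
```

```bash
python3 -m handwheel '[{"gripper":1,"offset":[0,0,-2.5],"rotation":[0,0,0]},{"gripper":1,"offset":[0,1.5,-2.5],"rotation":[0,0,0]},{"gripper":1,"offset":[0,3,-2.5],"rotation":[0,0,0]},{"gripper":1,"offset":[0,4,-2.5],"rotation":[0,0,0]},{"gripper":1,"offset":[1.5,4.3,-2.5],"rotation":[0,0,0]},{"gripper":1,"offset":[3,4.3,-2.5],"rotation":[0,0,0]},{"gripper":1,"offset":[4,4.3,-2.5],"rotation":[0,0,0]},{"gripper":1,"offset":[4,4.3,-2.5],"rotation":[0,0,0]}]'; python3 go.py 0 8.7 52 95 n
```

```text
t: 38.95
tool_pos: [0.4311, 0.1924, 0.0537]
tool_rot: [2.122, 2.316, -0.005]
contact_force: [0.8, -6.5, -2.1]
opening: 0.0509
grip_force: 43.0
t 38.95 tcp [431.1 192.4  53.7] yaw 95.0 F [ 0.8 -6.5 -2.1] open 50.9 grip 43.0 q6 0.18
target [430.9 192.8  52. ] offset [ 0.3 -0.1  1.7] rot [-0.002  0.003  0.   ]
```

```bash
python3 -m handwheel '[{"gripper":1,"offset":[-0.7,0.3,1.2],"rotation":[0,0,0]},{"gripper":1,"offset":[-0.7,0.3,1.2],"rotation":[0,0,0]},{"gripper":-1,"offset":[-0.7,0.3,1.2],"rotation":[0,0,0]},{"gripper":-1,"offset":[-0.7,0.3,1.2],"rotation":[0,0,0]},{"gripper":-1,"offset":[-0.7,0.3,1.2],"rotation":[0,0,0]},{"gripper":-1,"offset":[-0.7,0.3,1.2],"rotation":[0,0,0]},{"gripper":-1,"offset":[-0.7,0.3,-50],"rotation":[0,0,0]},{"gripper":-1,"offset":[-0.7,0.3,-105],"rotation":[0,0,0]}]'; python3 -m handwheel '[{"gripper":-1,"offset":[-60,0,-50],"rotation":[0,0,0]},{"gripper":-1,"offset":[-120,0,-70],"rotation":[0,0,0]},{"gripper":-1,"offset":[-180,0,-70],"rotation":[0,0,0]},{"gripper":-1,"offset":[-240,0,-70],"rotation":[0,0,0]},{"gripper":-1,"offset":[-240,0,-70],"rotation":[0,0,0]},{"gripper":-1,"offset":[-240,0,-70],"rotation":[0,0,0]},{"gripper":-1,"offset":[-240,0,-70],"rotation":[0,0,0]},{"gripper":-1,"offset":[-240,0,-70],"rotation":[0,0,0]}]'
cat > el.py <<'E'
from m import *
mk=lambda x:x.astype(np.uint8)*255
d=cam("top");s=cam("scene"); H,S,V=cv2.split(cv2.cvtColor(up(d),cv2.COLOR_RGB2HSV))
def near(m,xy,z,amin,rad=90):
    cs,_=cv2.findContours(m,cv2.RETR_EXTERNAL,cv2.CHAIN_APPROX_NONE)
    for c in cs:
        if cv2.contourArea(c)<amin*K*K: continue
        P=np.array([ray(d,(p[0]+.5)/K-.5,(p[1]+.5)/K-.5,z)[:2] for p in c[:,0]],np.float32)
        if np.hypot(*(P.mean(0)*1000-xy))<rad: print(rectof(P),cv2.contourArea(c)/K/K)
for t in(185,200,215): print("plate",t);near(mk((V>t)&(S<60)),(432,184),.06,100,80)
print("knob");near(mk((V<70)&(S<110)),(497,262),.127,10,40)
print("lug");near(mk((H<14)&(S>130)&(V>140)),(432,184),.046,8,130)
E
python3 el.py; python3 -c "
from h import *
d=cam('top')
NO=np.array([.4317,.1841])
import numpy as np
print(d['image'][[int(proj(d,[.4317,.1841,.064])[1])],[int(proj(d,[.4317,.1841,.064])[0])]])"
```

```text
t: 39.95
tool_pos: [0.4306, 0.1927, 0.1589]
tool_rot: [-2.121, -2.314, 0.005]
contact_force: [0.9, 0.2, 0.9]
opening: 0.0855
grip_force: 0.0
t: 40.95
tool_pos: [0.4524, -0.0448, 0.2285]
tool_rot: [-2.119, -2.318, 0.001]
contact_force: [0.3, -0.0, -0.2]
opening: 0.0857
grip_force: 0.0
plate 185
(array([432. , 185.6]), array([54.8, 92.9]), np.float32(94.5), array([431.9, 185.3])) 403.65625
plate 200
(array([432. , 185.2]), array([53.1, 91.3]), np.float32(94.7), array([431.8, 184.7])) 381.1875
plate 215
(array([432. , 185.6]), array([51.5, 90.6]), np.float32(94.8), array([431.8, 184.7])) 356.0625
knob
(array([496. , 265.1]), array([16.8, 21.1]), np.float32(112.3), array([495.9, 266. ])) 24.28125
lug
(array([410.3, 241.3]), array([13.8, 14. ]), np.float32(91.4), array([410.6, 241.1])) 13.03125
(array([453.3, 126. ]), array([20.6, 25.8]), np.float32(87.1), array([452.3, 125.6])) 25.71875
[[234 237 237]]
```

The pile measures at (432,185) with yaw 94.7°, which matches the nest. The knob is near (496.5,267). Next I'll cage the knob and swing the arm.

```bash
python3 go.py 496.5 267.1 180 189
```

```text
t 41.1 tcp [452.5 -45.3 228.6] yaw 95.1 F [-0.2 -0.6 -0.7] open 85.1 grip 0.0 q6 -0.35
target [496.5 267.1 180. ] offset [307.3  71.6  48.6] rot [-1.000e-03 -1.000e-03 -1.639e+00]
```

```bash
python3 -m handwheel '[{"gripper":-1,"offset":[50,12,0],"rotation":[0,0,-0.18]},{"gripper":-1,"offset":[105,25,0],"rotation":[0,0,-0.36]},{"gripper":-1,"offset":[160,37,0],"rotation":[0,0,-0.54]},{"gripper":-1,"offset":[215,50,0],"rotation":[0,0,-0.72]},{"gripper":-1,"offset":[265,62,0],"rotation":[0,0,-0.9]},{"gripper":-0.5,"offset":[307,72,0],"rotation":[0,0,-1.08]},{"gripper":0,"offset":[307,72,10],"rotation":[0,0,-1.26]},{"gripper":0,"offset":[307,72,30],"rotation":[0,0,-1.44]}]'; python3 go.py 496.5 267.1 104 189
```

```text
t: 42.1
tool_pos: [0.4978, 0.2674, 0.1993]
tool_rot: [0.056, 3.14, 0.002]
contact_force: [-0.0, 0.2, -0.4]
opening: 0.0427
grip_force: 0.0
t 42.1 tcp [497.8 267.4 199.3] yaw 178.0 F [-0.   0.2 -0.4] open 42.7 grip 0.0 q6 -1.17
target [496.5 267.1 104. ] offset [ 1.4 -0.4 95.3] rot [ 0.001  0.001 -0.193]
```

```bash
python3 -m handwheel '[{"gripper":0,"offset":[1,0,0],"rotation":[0,0,-0.19]},{"gripper":0,"offset":[1,0,40],"rotation":[0,0,-0.19]},{"gripper":0,"offset":[1,0,70],"rotation":[0,0,-0.19]},{"gripper":0,"offset":[1,0,88],"rotation":[0,0,-0.19]},{"gripper":0,"offset":[1,0,94],"rotation":[0,0,-0.19]},{"gripper":1,"offset":[1,0,94],"rotation":[0,0,-0.19]},{"gripper":1,"offset":[1,0,94],"rotation":[0,0,-0.19]},{"gripper":1,"offset":[1,0,94],"rotation":[0,0,-0.19]}]' 20; python3 go.py 496.5 267.1 104 189
python3 - <<'E'
from h import *
o=ctrl.get_obs();Rt=R.from_rotvec(o["tool_rot"]).as_matrix();p=np.array(o["tool_pos"])*1000
hub=np.array([425.4,255.8]);v=p[:2]-hub;print("radius",np.hypot(*v),"ang",np.degrees(np.arctan2(v[1],v[0]))+85)
a0=np.arctan2(v[1],v[0]); aend=np.radians(-85)
for k,f in enumerate(np.linspace(0,1,15)):
    a=a0+(aend-a0)*f; t=np.array([*(hub+72*np.array([np.cos(a),np.sin(a)])),p[2]]); print(k,(Rt.T@(t-p)).round(1)[:2],round(-(a-a0),3))
E
```

```text
t: 43.1
tool_pos: [0.497, 0.2663, 0.1058]
tool_rot: [-0.229, 3.133, 0.002]
contact_force: [-0.2, 0.8, 0.2]
opening: 0.0189
grip_force: 21.8
t 43.1 tcp [497.  266.3 105.8] yaw -171.6 F [-0.2  0.8  0.2] open 18.9 grip 21.8 q6 -1.36
target [496.5 267.1 104. ] offset [0.4 0.9 1.8] rot [ 0.001  0.001 -0.011]
radius 72.39799235784976 ang 93.35212236211858
0 [0.4 0. ] -0.0
1 [ 0.9 -8.4] 0.116
2 [  2.3 -16.6] 0.233
3 [  4.8 -24.6] 0.349
4 [  8.1 -32.3] 0.466
5 [ 12.3 -39.6] 0.582
6 [ 17.3 -46.3] 0.698
7 [ 23.  -52.4] 0.815
8 [ 29.4 -57.7] 0.931
9 [ 36.4 -62.3] 1.047
10 [ 43.9 -66.1] 1.164
11 [ 51.8 -69. ] 1.28
12 [ 59.9 -70.9] 1.397
13 [ 68.3 -71.8] 1.513
14 [ 76.6 -71.8] 1.629
```

```bash
python3 -m handwheel '[{"gripper":1,"offset":[0.9,-8.4,0],"rotation":[0,0,0.116]},{"gripper":1,"offset":[2.3,-16.6,0],"rotation":[0,0,0.233]},{"gripper":1,"offset":[4.8,-24.6,0],"rotation":[0,0,0.349]},{"gripper":1,"offset":[8.1,-32.3,0],"rotation":[0,0,0.466]},{"gripper":1,"offset":[12.3,-39.6,0],"rotation":[0,0,0.582]},{"gripper":1,"offset":[17.3,-46.3,0],"rotation":[0,0,0.698]},{"gripper":1,"offset":[23,-52.4,0],"rotation":[0,0,0.815]},{"gripper":1,"offset":[29.4,-57.7,0],"rotation":[0,0,0.931]}]'
cat > arc.py <<'E'
from h import *
o=ctrl.get_obs();Rt=R.from_rotvec(o["tool_rot"]).as_matrix();p=np.array(o["tool_pos"])*1000
hub=np.array([425.4,255.8]);v=p[:2]-hub;print("radius",np.hypot(*v),"ang",np.degrees(np.arctan2(v[1],v[0]))+85,"F",np.round(o["contact_force"],1),o["opening"],p.round(1))
a0=np.arctan2(v[1],v[0]); aend=np.radians(-85)
for k,f in enumerate(np.linspace(0,1,8)):
    a=a0+(aend-a0)*f; t=np.array([*(hub+72*np.array([np.cos(a),np.sin(a)])),p[2]]); print(k,(Rt.T@(t-p)).round(1)[:2],round(-(a-a0),3))
E
python3 arc.py
```

```text
t: 44.1
tool_pos: [0.4769, 0.204, 0.1058]
tool_rot: [1.206, 2.898, 0.001]
contact_force: [2.5, -0.8, 0.2]
opening: 0.019
grip_force: 21.8
radius 73.02456642628987 ang 39.87344656798719 F [ 2.5 -0.8  0.2] 0.01896689647550011 [476.9 204.  105.8]
0 [ 1. -0.] -0.0
1 [ 1.4 -7.1] 0.099
2 [  2.4 -14.2] 0.199
3 [  4.2 -21.2] 0.298
4 [  6.6 -27.9] 0.398
5 [  9.7 -34.3] 0.497
6 [ 13.4 -40.5] 0.597
7 [ 17.7 -46.2] 0.696
```

```bash
python3 -m handwheel '[{"gripper":1,"offset":[0.7,-7.1,0],"rotation":[0,0,0.099]},{"gripper":1,"offset":[1.8,-14.2,0],"rotation":[0,0,0.199]},{"gripper":1,"offset":[3.6,-21.2,0],"rotation":[0,0,0.298]},{"gripper":1,"offset":[6,-27.9,0],"rotation":[0,0,0.398]},{"gripper":1,"offset":[9.2,-34.3,0],"rotation":[0,0,0.497]},{"gripper":1,"offset":[13,-40.5,0],"rotation":[0,0,0.597]},{"gripper":1,"offset":[17.3,-46.2,0],"rotation":[0,0,0.696]},{"gripper":1,"offset":[17.3,-46.2,0],"rotation":[0,0,0.696]}]'
python3 arc.py | head -1
```

```text
t: 45.1
tool_pos: [0.4318, 0.1829, 0.1058]
tool_rot: [2.118, 2.316, -0.001]
contact_force: [1.7, -5.0, 0.1]
opening: 0.0191
grip_force: 21.9
radius 73.22296707723287 ang 0.002991375451813383 F [ 1.7 -5.   0.1] 0.019136524833637248 [431.8 182.9 105.8]
```

```bash
python3 -m handwheel '[{"gripper":1,"offset":[-0.7,0,2],"rotation":[0,0,0]},{"gripper":1,"offset":[-0.7,0,4],"rotation":[0,0,0]},{"gripper":1,"offset":[-0.7,0,6],"rotation":[0,0,0]},{"gripper":1,"offset":[-0.7,0,8],"rotation":[0,0,0]},{"gripper":1,"offset":[-0.7,0,9],"rotation":[0,0,0]},{"gripper":1,"offset":[-0.7,0,10],"rotation":[0,0,0]},{"gripper":1,"offset":[-0.7,0,10.5],"rotation":[0,0,0]},{"gripper":1,"offset":[-0.7,0,10.5],"rotation":[0,0,0]}]'
python3 arc.py | head -1
```

```text
t: 46.1
tool_pos: [0.4324, 0.183, 0.0977]
tool_rot: [2.118, 2.318, -0.001]
contact_force: [-4.9, -7.9, 17.6]
opening: 0.0191
grip_force: 23.5
radius 73.17525852854367 ang 0.45080454743605003 F [-4.9 -7.9 17.6] 0.019129628474477287 [432.4 183.   97.7]
```

```bash
python3 -m handwheel '[{"gripper":1,"offset":[-0.5,-0.5,-1.5],"rotation":[0,0,0]},{"gripper":0.1,"offset":[-0.5,-0.5,-1.5],"rotation":[0,0,0]},{"gripper":0,"offset":[-0.5,-0.5,-1.5],"rotation":[0,0,0]},{"gripper":0,"offset":[-0.5,-0.5,-1.5],"rotation":[0,0,0]},{"gripper":0,"offset":[-0.5,-0.5,-20],"rotation":[0,0,0]},{"gripper":0,"offset":[-0.5,-0.5,-60],"rotation":[0,0,0]},{"gripper":0,"offset":[-0.5,-0.5,-120],"rotation":[0,0,0]},{"gripper":0,"offset":[-60,-0.5,-150],"rotation":[0,0,0]}]'; python3 -m handwheel '[{"gripper":0,"offset":[-60,0,0],"rotation":[0,0,0]},{"gripper":0,"offset":[-120,0,0],"rotation":[0,0,0]},{"gripper":0,"offset":[-180,0,0],"rotation":[0,0,0]},{"gripper":0,"offset":[-240,0,0],"rotation":[0,0,0]},{"gripper":0,"offset":[-240,0,0],"rotation":[0,0,0]},{"gripper":0,"offset":[-240,0,0],"rotation":[0,0,0]},{"gripper":0,"offset":[-240,0,0],"rotation":[0,0,0]},{"gripper":0,"offset":[-240,0,0],"rotation":[0,0,0]}]'
cat >> el.py <<'E'
print("knob");near(mk((V<70)&(S<110)),(432,184),.108,6,40)
Hs,Ss,Vs=cv2.split(cv2.cvtColor(up(s),cv2.COLOR_RGB2HSV))
m=mk((Vs<70)&(Ss<110)); n,l,st,c=cv2.connectedComponentsWithStats(m)
q=[proj(s,[.4317,.1841,z]) for z in(.108,.116)]; print("scene knob expected (pressed/up)",np.round(q,1),[(c[i]/K).round(1).tolist()+[st[i,4]//16] for i in range(1,n) if np.hypot(*(c[i]/K-q[0]))<14 and st[i,4]>60])
E
python3 el.py
```

```text
t: 47.1
tool_pos: [0.4369, 0.129, 0.2481]
tool_rot: [2.11, 2.323, 0.009]
contact_force: [1.2, -1.0, 0.1]
opening: 0.0424
grip_force: 0.0
t: 48.1
tool_pos: [0.4573, -0.1105, 0.2424]
tool_rot: [-2.116, -2.321, 0.001]
contact_force: [0.3, 1.1, -0.0]
opening: 0.0429
grip_force: 0.0
plate 185
(array([430.3, 206.5]), array([ 54.9, 134.9]), np.float32(94.5), array([431.1, 195.1])) 475.65625
plate 200
(array([430.3, 206.3]), array([ 53.2, 133.8]), np.float32(94.8), array([431. , 194.3])) 446.875
plate 215
(array([431.3, 193.5]), array([ 51.5, 106.5]), np.float32(94.9), array([431.5, 187.4])) 376.71875
knob
lug
(array([409.9, 241.3]), array([11.2, 14. ]), np.float32(91.4), array([409.9, 240.8])) 11.46875
(array([453.4, 125.9]), array([20.7, 25.9]), np.float32(86.6), array([452.3, 125.7])) 25.5
knob
(array([432.1, 183.1]), array([13.3, 15.9]), np.float32(91.4), array([432.3, 183.2])) 14.125
scene knob expected (pressed/up) [[271.4 252.4]
 [271.4 250. ]] [[270.1, 252.7, np.int32(73)]]
```

The knob is over the pile centre at (432,183) and at its pressed height. Pile, lug and arm are all in place and the gripper is clear, so I'll hand in.

```bash
python3 -c "
from station import ctrl
print(ctrl.finish_job())"
```

```text
the job is handed in; nothing more can be done
None
```

I handed the job in at about 48 s: frame, electrode and end plate measured within about 2 mm of centre and square on the seat, the clamp arm is in and the plunger is down about 8 mm; on the way I dropped the electrode once, which nudged the connector about 6 mm (limit 30 mm), and the hand-in returned no verdict.

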